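# Seat a plug-in module in a welding controller with its ejector levers

### The arm

A 6-joint arm with a two-finger parallel gripper is mounted at the origin on the work surface. World frame = base frame: x ahead of the robot, y to its left, z up, the work surface at z = 0. Lengths are in m, angles in rad, forces in N, time in s.
With the tool pointing down it reaches from about 0.325 to 0.875 m from the base axis. Payload 4.4 kg.
Tool frame: the origin (TCP) lies at the very end of the fingers, on their centre line; the grasp point (between the pads) lies 19 mm behind it (arm.grip_point_offset is the z of the grasp point in the tool frame, in m); z points along the fingers, x is the direction in which the jaws open and shut, and the axes are right-handed (so a half turn about z gives the same grasp; the last joint's range is limited). The gripper opens to 85 mm and grips with 20 to 120 N. Pads are 22 mm wide; open, the fingers measure 114 mm over their backs; the gripper's body (76 mm by 85 mm) begins 54 mm behind the grasp point. The pads swing forward as they close: fully open they stand 13 mm farther back than shut.
Start: joints at [1.149, 0.207, 1.542, -0, 1.393, -0.15], TCP at [0.154, 0.554, 0.231] pointing down, gripper open.
Joint ranges: [-2.73, 2.73], [-0.86, 2.22], [0.23, 2.46], [-1.11, 4.25], [0.08, 2.63], [-2.82, 2.82]. Speed limits (rad/s): [2.79, 2.79, 3.14, 3.14, 3.14, 3.14].

### API

Orientations are given as a unit quaternion [x, y, z, w].
In Python, from station import sensors, viewer, sign_off, arm gives the robot as it stands.
- The arm moves only by the tool jog_arm, never from a script. Its argument "motion" is a list of rows, each an object with "fingers": the opening, from -1 (shut) to 1 (fully open); "slide": the shift along the tool's x, y, z in m, a list of three; "spin": the turn about the tool's z in rad. A call has 1 to 12 rows; each row is the pose to reach, as a shift and turn from the pose measured when the call began, along the tool's axes at that moment; what a row does not reach only later rows make up. A row lasts 1/8 s, in which the tool goes at most 62.5 mm and 10.7 degrees, less where a joint would pass 70% of its speed; a pose out of reach is approached as far as the arm can. A call with a gripper value outside its range is refused whole. The fingers move at their own pace and stop on an object; the grip force is fixed at half the most. Time passes only in rows, so rows that repeat a pose let the fingers close. It gives the time, the measured TCP pose, the force and the opening at its end, in the units of the state.
- sensors.read_state(): the state, without advancing time (a new reading comes with each control period).
- viewer.read_camera(name): name is "side" or "top"; returns (picture, depth): 480x640x3 uint8, red, green, blue; 480x640 float32, m along the optical axis (not along the pixel's ray), 0 where there is no reading.
- viewer.camera_info(name): a dict with "K" (3x3 intrinsics, pixels), "k1" (the pictures are not rectified: a ray, as slopes to the right and down, at radius r is drawn at 1 + k1 r^2 times it, then the intrinsics apply), "world_to_cam" (4x4, takes a point from world to camera coordinates). Camera axes: x right, y down, z forward; pixel columns grow to the right and rows downward; lengths in m; the calibration is good to about 2 mm. A picture is of the moment at which its call begins. camera_info takes no time and is no camera call.
- sign_off(): hands the job in, once; it reports no verdict.
The state is a dict: "t": time; "joint_positions": joint angles; "joint_velocities": joint speeds; "effort": joint torques, N m; "tcp_pos": TCP position; "tcp_rot": TCP orientation; "wrist_force": force on the tool from outside, world axes, zero at the start; "moment": the same for the moment, N m; "gripper_width": finger opening in m.
Only numpy, scipy, OpenCV 4.12 (cv2) and the standard library are available. Lean on these libraries where they do the work, as an engineer would, in place of code of your own. Each camera call takes 0.05 s, during which the arm holds its last target.

### The job

Take the long module (the one with a metal lug at each end) out of its wooden stand, set it down gently into the slot of the black socket while both ejector levers are still swung out, and let go. Then swing one lever inward until you feel its lug come down solid on the pad beneath, hold that pressure for a moment, and do the same with the other lever; leave both levers in. How far a lever must go differs and cannot be seen, and the levers are brittle: lean on them firmly but never force them, and leave the short spare module and everything else as it is.

Things in the scene. Friction and masses are not known exactly. Their poses are not given: they have to be found in the camera images.
- module_grip (a point): Grip point of the module to be fitted: centre of the aluminium rail (14 thick in x, 60 long in y, 20 tall) along its top, 82 above the module's underside, 10 below its very top. x through the thickness, y along the length, z up. It starts upright in either of the stand's slots, 14 deep: lift it straight up. (mm)
- module: That module; origin at the centre of its underside. Grey upright plate with dark circuit faces, 10 thick, 100 long (80 from 34 up), 92 tall, about 0.45 kg, the same either way round. A steel lug 10 thick sticks out 14 at each end, from 18 to 26 above the underside. (mm)
- socket: Fixed socket on a steel plate 100 x 200; origin on the bench under the slot's centre, y along the slot, z up. Black guide walls 92 long with flared tops 50 above the bench. Slot 13 wide (x), 103 long (y): the module enters from above. A lever pivots at each end, at y = +78 and -78, 34 above the bench. (mm)
- socket_free (a point): Point 99 above the socket's origin: where module_grip stands when the module is set down in the slot on its two spring strips and let go. The levers press it down from there until each lug sits on a fixed steel pad hidden below it, 3 to 9 lower, different at each end. Each strip pushes up with 4 N at first, up to 8 N when home. (mm)
- lever_l: Lever at the socket's +y end; origin at its pivot, its z axis upright at angle 0 (the arm then leans 0.2 rad inward), tipped outward (+y) by up to 1.1 rad. It starts open at 0.92 to 1.04. Its steel jaw meets the lug at about 0.3 and has it solid on the pad somewhere between +0.15 and -0.17. Friction (0.33 N m) holds it where it is left. (mm)
- lever_r: The same at the socket's -y end, swinging outward to -y. (mm)
- lever_l_tip (a point): Centre of the round cross-bar (diameter 12, 30 long along the socket's x) atop the +y lever's grey arm (14 wide, 8 thick), 70 from the pivot. Pushed inward on its outer side it swings in an arc with 5 to 9 N; once the lug is down the force climbs without the lever moving much. A steady 13 to 18 N for 0.3 s seats it; over 23 N breaks it. (mm)
- lever_r_tip (a point): The same on the -y lever. (mm)
- stand: Fixed wooden stand 116 x 124 x 20 with two slots 13 wide along its y at x = -40 and +40, slot floors 6 above the bench. The modules stand along its y. Origin on the bench under its centre. (mm)
- spare_grip (a point): Centre of the grip rail of the short spare module in the stand's other slot (no lugs, 64 long, 70 tall, this point 60 above its underside). Not to be moved. (mm)
- vane: Bystander, to be left alone: cast steel vane segment, two curved-over end plates joined by four blades, about 70 x 150 x 112 mm.
- torch_rest: Bystander, to be left alone: yellow bent bracket on a round magnet foot, diameter 76, 101 tall mm.
- jar: Bystander, to be left alone: closed plastic jar, diameter 52, 70 tall mm.
- screwdriver: Bystander, to be left alone: screwdriver with black handle, lying.
- brush: Bystander, to be left alone: wire brush with wooden handle, lying.
Not all that is in view belongs to the job. What is shaped like the socket but orange or yellow is not meant.

How it is judged:
By the outcome, as a careful person would: the job done as asked, in the order asked, and still so for the second after the job is handed in, with the robot touching nothing.
It also fails if it takes over 72 s, if anything falls off the work surface, if the arm or the gripper's body presses on something with over 40 N, if the wrist force passes 120 N, or if a joint passes its speed limit or range.

## Working session

There is one attempt and no reset: what is moved stays moved. The work goes in short steps, Python scripts to look and compute and a tool call to move; the robot and the scene stay as the last step left them, time stands still between calls to the robot, and variables do not carry over. Pictures are saved under pics/ and viewed, and the job is handed in when it is done.

Besides the shell and the picture viewer there is one more tool, called after "Emit:" as a command line: name --argument value ..., lists and objects as JSON in quotes. jog_arm: Moves the arm, as the interface text tells. Its arguments: {"type":"object","properties":{"motion":{"type":"array"}},"required":["motion"]}

```bash
mkdir -p pics; ls
cat > h.py <<'E'
import numpy as np,cv2
from station import sensors,viewer,arm
def info(n):
    i=viewer.camera_info(n);return np.array(i["K"]),i["k1"],np.array(i["world_to_cam"])
def snap(n,tag):
    p,d=viewer.read_camera(n);np.savez(f"pics/{tag}.npz",p=p,d=d);cv2.imwrite(f"pics/{tag}.png",p[:,:,::-1]);return p,d
def ray(n,u,v):
    K,k1,T=info(n);x,y=cv2.undistortPoints(np.array([[[u,v]]],float),K,np.array([k1,0,0,0,0.]))[0,0]
    R=T[:3,:3];c=-R.T@T[:3,3];return c,R.T@np.array([x,y,1.])
def atz(n,u,v,z):
    c,d=ray(n,u,v);return c+d*(z-c[2])/d[2]
def atd(n,u,v,dep):
    c,d=ray(n,u,v);return c+d*dep
def proj(n,P):
    K,k1,T=info(n);P=np.atleast_2d(P);q,_=cv2.projectPoints(P,cv2.Rodrigues(T[:3,:3])[0],T[:3,3],K,np.array([k1,0,0,0,0.]));return q[:,0]
def crop(tag,u0,v0,u1,v1,s,out):
    p=cv2.imread(f"pics/{tag}.png")[v0:v1,u0:u1];cv2.imwrite(f"pics/{out}.png",cv2.resize(p,None,fx=s,fy=s,interpolation=cv2.INTER_CUBIC))
E
python3 - <<'E'
from h import *
snap("top","t0");snap("side","s0")
for n in("top","side"):
    i=info(n);print(i[0],i[1]);print(i[2].round(3))
print(sensors.read_state())
E
```

```text
pics
[[498.93305079   0.         330.59824479]
 [  0.         498.93305079 244.62064872]
 [  0.           0.           1.        ]] 0.04122888243609798
[[-0.018 -1.     0.021 -0.019]
 [-0.992  0.015 -0.128  0.532]
 [ 0.127 -0.023 -0.992  1.205]
 [ 0.     0.     0.     1.   ]]
[[505.17143105   0.         315.90956803]
 [  0.         505.17143105 237.49903179]
 [  0.           0.           1.        ]] 0.0034450617415953248
[[-0.939 -0.344 -0.005  0.491]
 [-0.22   0.612 -0.76   0.19 ]
 [ 0.265 -0.712 -0.65   0.925]
 [ 0.     0.     0.     1.   ]]
{'t': 0.1, 'joint_positions': array([ 1.14947059e+00,  2.07366069e-01,  1.54284950e+00, -6.19134375e-05,
        1.39348367e+00, -1.50511174e-01]), 'joint_velocities': array([-0.00215809, -0.00144646, -0.00184156, -0.0011166 , -0.00104599,
        0.00030208]), 'effort': array([-6.50033835e-04, -3.84088111e+01, -2.92552543e+01, -2.18738901e-04,
        4.83308177e-03,  1.00406015e-05]), 'tcp_pos': array([0.15356883, 0.55338842, 0.23020589]), 'tcp_rot': array([ 7.96085550e-01,  6.05183184e-01, -9.10024433e-04,  5.31239495e-04]), 'wrist_force': array([-0.6195312 ,  0.01023492,  0.58886024]), 'moment': array([-0.00307182, -0.00211263,  0.01653578]), 'gripper_width': 0.08494651905156726}
```

View pics/t0.png

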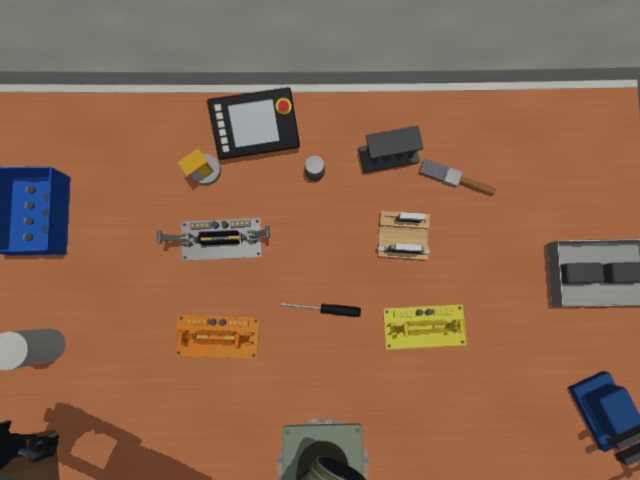

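View pics/s0.png

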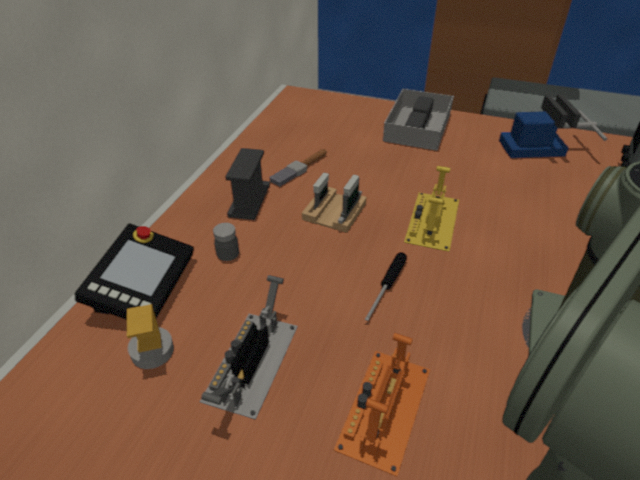

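Top view: the black-socketed steel plate is at about (221,239). The orange one (218,337) and yellow one (425,327) are decoys. The stand is at (404,236), with module candidates at (410,217) and (406,249). I'll crop in closer.

Run:
```python
from h import *
crop("t0",365,200,445,270,8,"c1");crop("t0",150,205,280,270,6,"c2");crop("s0",290,160,380,240,8,"c3");crop("s0",190,265,310,425,4.5,"c4")
```

```text
(no output)
```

View pics/c1.png

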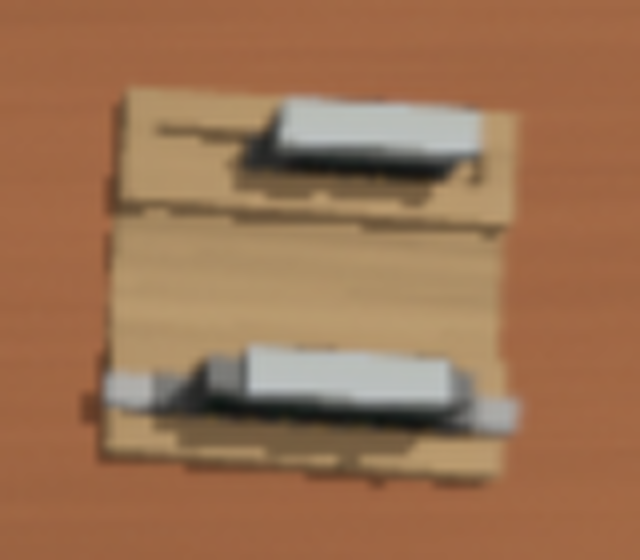

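View pics/c2.png

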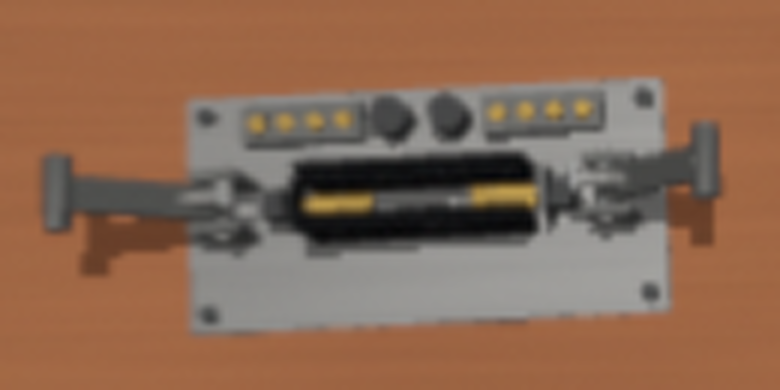

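View pics/c3.png

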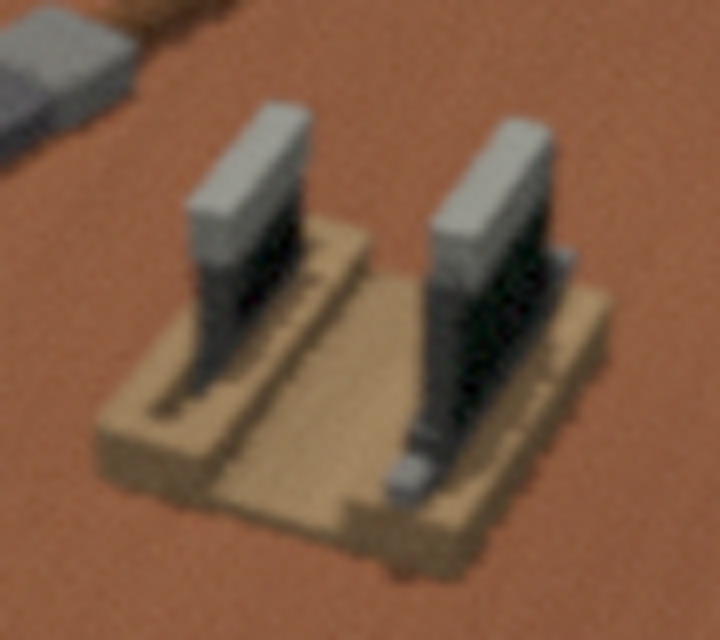

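View pics/c4.png

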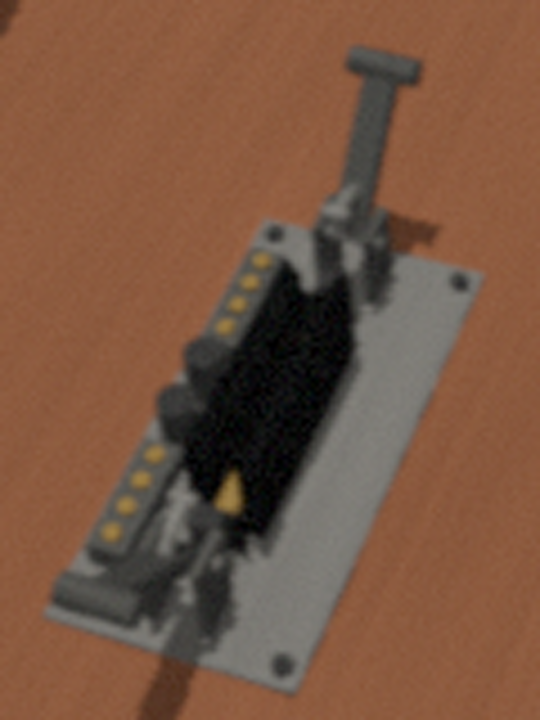

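Run:
```python
from h import *
d=np.load("pics/t0.npz")["d"]; ds=np.load("pics/s0.npz")["d"]
def top(pts,s,u0,v0,z,n="top"):
    P=np.array([atz(n,(a+.5)/s-.5+u0,(b+.5)/s-.5+v0,z) for a,b in pts]);print(n,P.round(4).tolist(),"mean",P.mean(0).round(4));return P
def ang(a,b): # direction
    return np.degrees(np.arctan2(*(b-a)[[0,1]]))
print("rail");P=top([(248,345),(452,360),(448,409),(243,401)],8,365,200,.098);print(np.linalg.norm(P[0]-P[1]),np.linalg.norm(P[1]-P[2]),ang(P[1],P[0]),ang(P[2],P[3]))
P=top([(528,118),(552,128),(462,236),(432,222)],8,290,160,.098,"side")
print("stand");P=top([(125,88),(518,113),(500,478),(103,455)],8,365,200,.020);print(np.linalg.norm(P[0]-P[1]),np.linalg.norm(P[1]-P[2]),ang(P[1],P[0]),ang(P[2],P[3]))
print("plate")
for z in(.003,.006):
    P=top([(188,100),(662,80),(670,310),(190,333)],6,150,205,z);print(np.linalg.norm(P[0]-P[1]),np.linalg.norm(P[1]-P[2]),ang(P[1],P[0]),ang(P[2],P[3]))
P=top([(264,220),(484,274),(296,692),(44,614)],4.5,190,265,.004,"side")
print("walltops");P=top([(293,163),(530,155),(538,235),(308,243)],6,150,205,.05);print(np.linalg.norm(P[0]-P[1]),np.linalg.norm(P[1]-P[2]),ang(P[1],P[0]),ang(P[2],P[3]))
print("tips")
for (a,b) in[(57,192),(705,160)]:
    u,v=a/6+150,b/6+205;D=d[int(round(v))-1:int(round(v))+2,int(round(u))-1:int(round(u))+2];print(atd("top",u,v,np.median(D)).round(4),D.round(4).tolist())
for (a,b) in[(95,597),(383,65)]:
    u,v=a/4.5+190,b/4.5+265;D=ds[int(round(v))-1:int(round(v))+2,int(round(u))-1:int(round(u))+2];print("side",atd("side",u,v,np.median(D)).round(4))
# depth check plate,rail
for u,v in[(300/6+150,290/6+205),(600/6+150,290/6+205),(350/8+365,375/8+200),(300/8+365,280/8+200)]:
    print(atd("top",u,v,d[int(round(v)),int(round(u))]).round(4))
```

```text
rail
top [[0.5259, -0.1794, 0.098], [0.5205, -0.2395, 0.098], [0.5059, -0.2377, 0.098], [0.5092, -0.1773, 0.098]] mean [ 0.5154 -0.2085  0.098 ]
0.060359988872045744 0.014640117882097603 5.109749170749682 3.122897009760267
side [[0.5138, -0.2424, 0.098], [0.5058, -0.2397, 0.098], [0.5141, -0.1795, 0.098], [0.524, -0.1831, 0.098]] mean [ 0.5144 -0.2112  0.098 ]
stand
top [[0.6189, -0.1551, 0.02], [0.609, -0.2798, 0.02], [0.4928, -0.2691, 0.02], [0.5019, -0.1447, 0.02]] mean [ 0.5556 -0.2122  0.02  ]
0.12500624208859304 0.11670203077333119 4.534274816855979 4.213503170953105
plate
top [[0.6013, 0.3506, 0.003], [0.6073, 0.1513, 0.003], [0.5088, 0.1479, 0.003], [0.5023, 0.3478, 0.003]] mean [0.5549 0.2494 0.003 ]
0.19941407832699032 0.09856745196423788 -1.7198045811866516 -1.8526661013243113
top [[0.6008, 0.3498, 0.006], [0.6067, 0.1509, 0.006], [0.5085, 0.1476, 0.006], [0.502, 0.347, 0.006]] mean [0.5545 0.2488 0.006 ]
0.19893932845671583 0.09833279007162785 -1.719804581186668 -1.8526661013243133
side [[0.6062, 0.1527, 0.004], [0.5066, 0.1481, 0.004], [0.4991, 0.347, 0.004], [0.5991, 0.3504, 0.004]] mean [0.5527 0.2496 0.004 ]
walltops
top [[0.5663, 0.2949, 0.05], [0.5682, 0.1993, 0.05], [0.5353, 0.1959, 0.05], [0.5334, 0.2884, 0.05]] mean [0.5508 0.2446 0.05  ]
0.09566828936444513 0.03314733248934258 -1.1679278707076262 -1.159444726441386
tips
[0.5493 0.3766 0.0861] [[1.1785999536514282, 1.18149995803833, 1.1785999536514282], [1.1786999702453613, 1.1820000410079956, 1.187999963760376], [1.1765999794006348, 1.180899977684021, 1.1827000379562378]]
[0.5579 0.123  0.0898] [[1.1826000213623047, 1.1815999746322632, 1.1857999563217163], [1.1847000122070312, 1.1841000318527222, 1.1842999458312988], [1.1820000410079956, 1.1821000576019287, 1.1842999458312988]]
side [0.5474 0.3803 0.0877]
side [0.5557 0.127  0.0899]
[ 5.190e-01  3.023e-01 -1.000e-04]
[0.5169 0.1766 0.0009]
[ 0.5156 -0.2105  0.0963]
[ 0.558  -0.2127  0.0019]
```

```bash
cat >> h.py <<'E'
from scipy.spatial.transform import Rotation as Ro
def go(x,y,z,yaw=None):
    s=sensors.read_state();R=Ro.from_quat(s["tcp_rot"]).as_matrix();p=s["tcp_pos"]
    cy=np.degrees(np.arctan2(R[1,0],R[0,0]))
    sl=R.T@(np.array([x,y,z])-p)
    sp=0 if yaw is None else -np.radians((yaw-cy+180)%360-180)
    print("t",round(s["t"],2),"tcp",p.round(4),"yaw",cy.round(2),"zt",R[:,2].round(4),"F",s["wrist_force"].round(2),"w",s["gripper_width"],"-> slide",sl.round(4),"spin",round(sp,4))
E
python3 - <<'E'
from h import *
go(.50,.15,.2,-4.3);go(.515,-.21,.14,-4.3);print(arm.grip_point_offset)
E
```

```text
t 0.1 tcp [0.1536 0.5534 0.2302] yaw 74.48 zt [-8.0e-04 -1.9e-03 -1.0e+00] F [-0.62  0.01  0.59] w 0.08494651905156726 -> slide [-0.296   0.4417  0.0307] spin 1.375
t 0.1 tcp [0.1536 0.5534 0.2302] yaw 74.48 zt [-8.0e-04 -1.9e-03 -1.0e+00] F [-0.62  0.01  0.59] w 0.08494651905156726 -> slide [-0.6387  0.5525  0.0914] spin 1.375
-0.0187
```

Emit:
jog_arm --motion '[{"fingers": 0.3, "slide": [-0.03, 0.05, 0.0], "spin": 0.17}, {"fingers": 0.3, "slide": [-0.065, 0.1, 0.0], "spin": 0.34}, {"fingers": 0.3, "slide": [-0.1, 0.15, 0.01], "spin": 0.51}, {"fingers": 0.3, "slide": [-0.13, 0.2, 0.015], "spin": 0.68}, {"fingers": 0.3, "slide": [-0.165, 0.25, 0.02], "spin": 0.85}, {"fingers": 0.3, "slide": [-0.2, 0.3, 0.025], "spin": 1.02}, {"fingers": 0.3, "slide": [-0.23, 0.345, 0.03], "spin": 1.19}, {"fingers": 0.3, "slide": [-0.265, 0.395, 0.03], "spin": 1.36}, {"fingers": 0.3, "slide": [-0.296, 0.442, 0.03], "spin": 1.375}, {"fingers": 0.3, "slide": [-0.35, 0.46, 0.03], "spin": 1.375}, {"fingers": 0.3, "slide": [-0.41, 0.479, 0.03], "spin": 1.375}, {"fingers": 0.3, "slide": [-0.47, 0.498, 0.03], "spin": 1.375}]'

```text
t: 1.6
tcp_pos: [0.5072, -0.0337, 0.2006]
tcp_rot: [0.999, -0.037, -0.001, 0.001]
wrist_force: [0.7, 0.3, 0.7]
gripper_width: 0.0554
```

Run:
```python
from h import *
go(.515,-.21,.14,-4.3)
```

```text
t 1.6 tcp [ 0.5072 -0.0337  0.2006] yaw -4.28 zt [-0.0014 -0.0017 -1.    ] F [0.68 0.29 0.66] w 0.055438289893144255 -> slide [0.021  0.1752 0.0609] spin 0.0003
```

Emit:
jog_arm --motion '[{"fingers": 0.3, "slide": [0.01, 0.058, 0.0], "spin": 0}, {"fingers": 0.3, "slide": [0.021, 0.116, 0.0], "spin": 0}, {"fingers": 0.3, "slide": [0.021, 0.175, 0.02], "spin": 0}, {"fingers": 0.3, "slide": [0.021, 0.175, 0.061], "spin": 0}, {"fingers": 0.3, "slide": [0.021, 0.175, 0.061], "spin": 0}]'

```text
t: 2.22
tcp_pos: [0.5114, -0.2086, 0.1356]
tcp_rot: [0.999, -0.038, -0.005, -0.002]
wrist_force: [-0.1, 0.8, 0.1]
gripper_width: 0.0551
```

Run:
```python
from h import *
snap("top","t1");snap("side","s1")
crop("t1",350,180,450,270,7,"t1c");crop("s1",280,90,400,240,4,"s1c")
go(.515,-.21,.07,-4.3)
```

```text
t 2.33 tcp [ 0.5148 -0.2093  0.1399] yaw -4.25 zt [-2.3e-03 -9.0e-04 -1.0e+00] F [ 0.07 -0.89  0.45] w 0.05566705875310362 -> slide [0.0004 0.0006 0.0699] spin 0.0009
```

View pics/t1c.png

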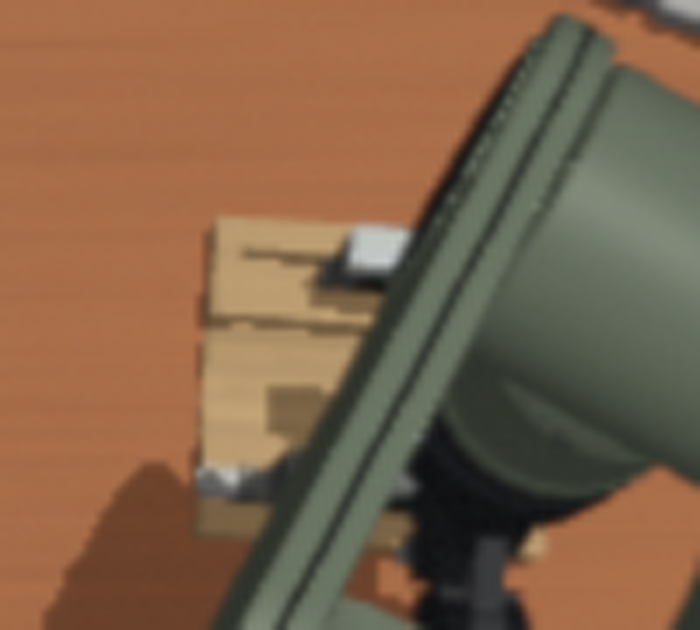

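View pics/s1c.png

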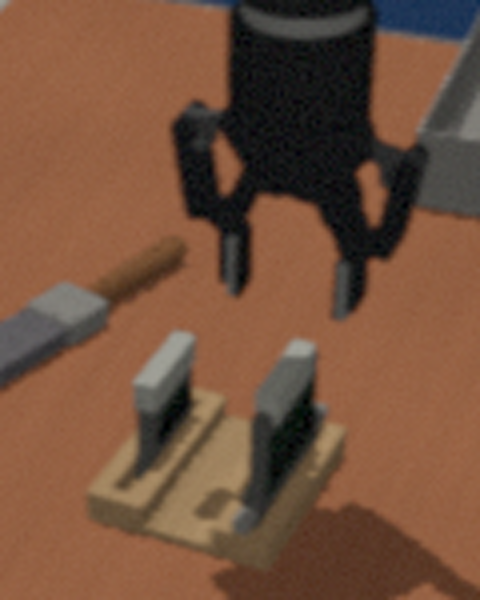

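The side view shows the fingers centred over the long module's rail, clear of the spare. I'll descend.

Emit:
jog_arm --motion '[{"fingers": 0.3, "slide": [0, 0, 0.02], "spin": 0}, {"fingers": 0.3, "slide": [0, 0, 0.04], "spin": 0}, {"fingers": 0.3, "slide": [0, 0, 0.058], "spin": 0}, {"fingers": 0.3, "slide": [0, 0, 0.07], "spin": 0}, {"fingers": 0.3, "slide": [0, 0, 0.07], "spin": 0}, {"fingers": 0.3, "slide": [0, 0, 0.07], "spin": 0}]'

```text
t: 3.08
tcp_pos: [0.5153, -0.2096, 0.0706]
tcp_rot: [0.999, -0.037, -0.001, 0.001]
wrist_force: [-0.5, 0.4, 0.3]
gripper_width: 0.0552
```

Emit:
jog_arm --motion '[{"fingers": -0.2, "slide": [0, 0, 0], "spin": 0}, {"fingers": -0.6, "slide": [0, 0, 0], "spin": 0}, {"fingers": -1, "slide": [0, 0, 0], "spin": 0}, {"fingers": -1, "slide": [0, 0, 0], "spin": 0}, {"fingers": -1, "slide": [0, 0, 0], "spin": 0}, {"fingers": -1, "slide": [0, 0, 0], "spin": 0}]'

```text
t: 3.82
tcp_pos: [0.5157, -0.21, 0.0712]
tcp_rot: [0.999, -0.037, -0.0, 0.001]
wrist_force: [-0.6, 0.5, 5.6]
gripper_width: 0.0133
```

Run:
```python
from h import *
go(.515,-.21,.18,-4.3)
snap("side","s2");crop("s2",280,90,400,240,4,"s2c")
```

```text
t 3.83 tcp [ 0.5157 -0.21    0.0712] yaw -4.24 zt [-3.0e-04 -2.4e-03 -1.0e+00] F [-0.64  0.46  5.6 ] w 0.013339961018213477 -> slide [-0.0007  0.0003 -0.1088] spin 0.001
```

View pics/s2c.png

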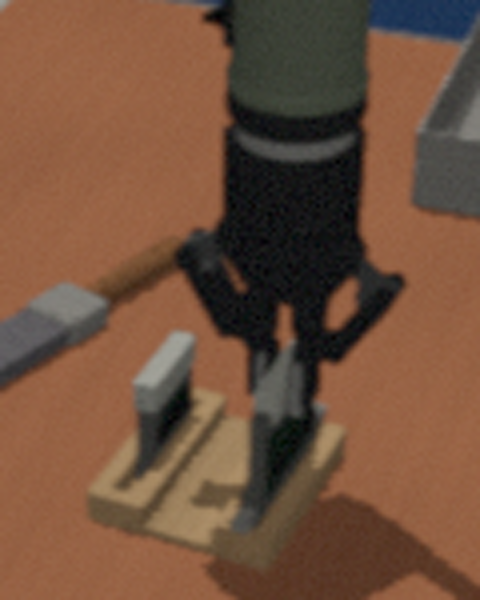

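Emit:
jog_arm --motion '[{"fingers": -1, "slide": [0, 0, -0.008], "spin": 0}, {"fingers": -1, "slide": [0, 0, -0.018], "spin": 0}, {"fingers": -1, "slide": [0, 0, -0.03], "spin": 0}, {"fingers": -1, "slide": [0, 0, -0.05], "spin": 0}, {"fingers": -1, "slide": [0, 0, -0.08], "spin": 0}, {"fingers": -1, "slide": [0, 0, -0.105], "spin": 0}, {"fingers": -1, "slide": [0, 0, -0.115], "spin": 0}, {"fingers": -1, "slide": [0, 0, -0.115], "spin": 0}]'

```text
t: 4.88
tcp_pos: [0.5159, -0.2099, 0.1869]
tcp_rot: [0.999, -0.037, 0.0, 0.002]
wrist_force: [-0.0, -0.4, -5.8]
gripper_width: 0.0131
```

Run:
```python
from h import *
go(.553,.249,.185,1.8)
```

```text
t 4.88 tcp [ 0.5159 -0.2099  0.1869] yaw -4.24 zt [ 8.0e-04 -3.1e-03 -1.0e+00] F [-0.04 -0.36 -5.77] w 0.013053489862328758 -> slide [ 0.003  -0.4603  0.0005] spin -0.1054
```

Emit:
jog_arm --motion '[{"fingers": -1, "slide": [0, -0.02, 0], "spin": 0}, {"fingers": -1, "slide": [0, -0.06, 0], "spin": -0.02}, {"fingers": -1, "slide": [0, -0.11, 0], "spin": -0.04}, {"fingers": -1, "slide": [0, -0.16, 0], "spin": -0.06}, {"fingers": -1, "slide": [0, -0.21, 0], "spin": -0.08}, {"fingers": -1, "slide": [0, -0.26, 0], "spin": -0.105}, {"fingers": -1, "slide": [0.001, -0.31, 0], "spin": -0.105}, {"fingers": -1, "slide": [0.002, -0.36, 0], "spin": -0.105}, {"fingers": -1, "slide": [0.003, -0.41, 0], "spin": -0.105}, {"fingers": -1, "slide": [0.003, -0.445, 0], "spin": -0.105}, {"fingers": -1, "slide": [0.003, -0.46, 0], "spin": -0.105}, {"fingers": -1, "slide": [0.003, -0.46, 0], "spin": -0.105}]'

```text
t: 6.38
tcp_pos: [0.5516, 0.2495, 0.1841]
tcp_rot: [1.0, 0.017, -0.001, 0.002]
wrist_force: [-0.3, -1.9, -3.8]
gripper_width: 0.0131
```

Run:
```python
from h import *
go(.553,.249,.185,1.8)
snap("top","t3");snap("side","s3")
crop("t3",150,190,290,280,5.5,"t3c");crop("s3",170,190,330,420,2.6,"s3c")
```

```text
t 6.38 tcp [0.5516 0.2495 0.1841] yaw 1.9 zt [-0.0017 -0.0042 -1.    ] F [-0.29 -1.93 -3.85] w 0.013102705411695314 -> slide [ 0.0014  0.0005 -0.0009] spin 0.0017
```

View pics/t3c.png

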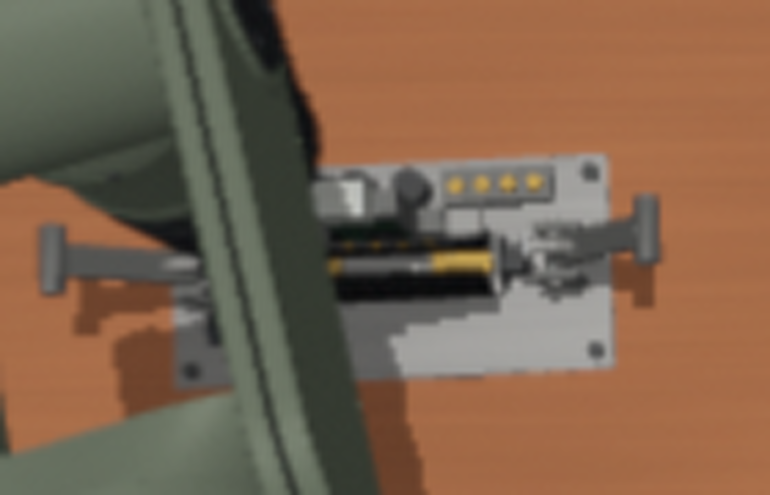

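View pics/s3c.png

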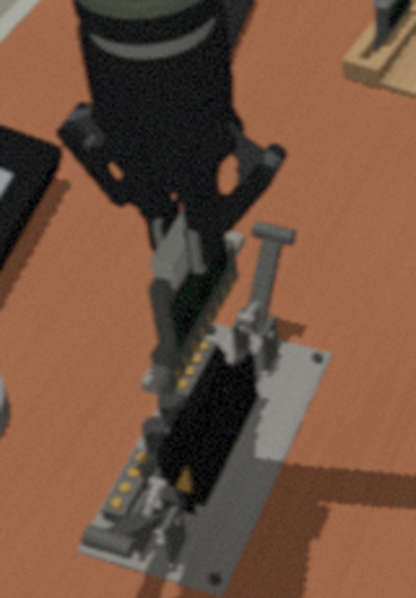

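```bash
cat > ov.py <<'E'
from h import *
def box(x0,x1,y0,y1,z0,z1):
    c=np.array([[x,y,z] for z in(z0,z1) for x,y in((x0,y0),(x1,y0),(x1,y1),(x0,y1))]);e=[(0,1),(1,2),(2,3),(3,0),(4,5),(5,6),(6,7),(7,4),(0,4),(1,5),(2,6),(3,7)];return c,e
MOD=[box(-5,5,-50,50,0,34),box(-5,5,-40,40,34,92),box(-7,7,-30,30,72,92),box(-5,5,-64,-50,18,26),box(-5,5,50,64,18,26)]
SOCK=[box(-50,50,-100,100,0,4),box(-6.5,6.5,-46,46,50,50)]
def tipbox(th,sg):
    a=th-.2;y=78+70*np.sin(a);z=34+70*np.cos(a);return box(-15,15,sg*y-6,sg*y+6,z-6,z+6)
def draw(img,n,boxes,o,yaw,col,s,u0,v0):
    R=Ro.from_euler("z",yaw,degrees=True).as_matrix()
    for c,e in boxes:
        q=(proj(n,(c/1000)@R.T+o)-[u0,v0]+.5)*s-.5
        for a,b in e: cv2.line(img,tuple(int(round(k*8)) for k in q[a]),tuple(int(round(k*8)) for k in q[b]),col,1,cv2.LINE_AA,3)
def overlay(tag,n,u0,v0,u1,v1,s,out,items):
    p=cv2.imread(f"pics/{tag}.png")[v0:v1,u0:u1];p=cv2.resize(p,None,fx=s,fy=s,interpolation=cv2.INTER_CUBIC)
    for b,o,yaw,col in items: draw(p,n,b,np.array(o),yaw,col,s,u0,v0)
    cv2.imwrite(f"pics/{out}.png",p)
E
python3 - <<'E'
from ov import *
S=[.554,.2495,0]
b=SOCK+[tipbox(.98,1),tipbox(.98,-1)]
overlay("t0","top",150,205,280,270,6,"o1",[(b,S,1.8,(0,255,0))])
overlay("s0","side",190,265,310,425,3.7,"o2",[(b,S,1.8,(0,255,0))])
overlay("s3","side",210,260,270,345,7,"o3",[(MOD,[.5516,.2495,.1841+.0187-.082],1.9,(0,255,0))])
overlay("t3","top",200,210,250,245,14,"o4",[(MOD,[.5516,.2495,.1841+.0187-.082],1.9,(0,255,0))])
E
```

```text
(no output)
```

View pics/o1.png

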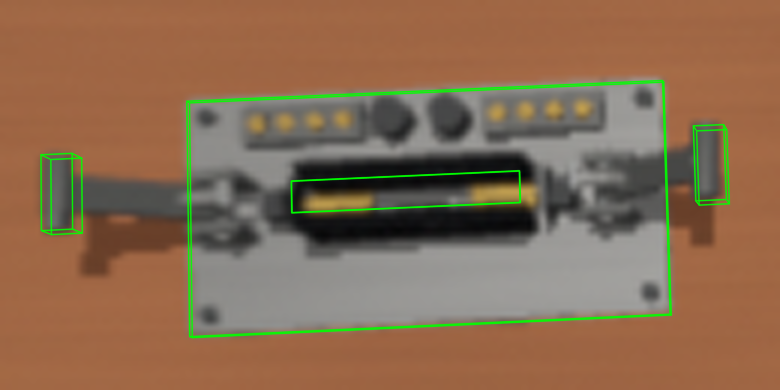

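View pics/o2.png

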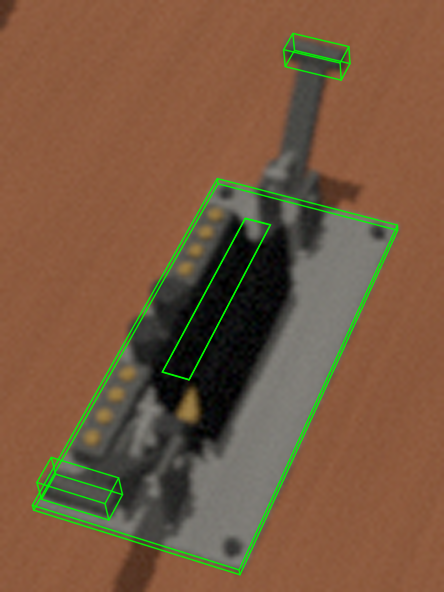

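View pics/o3.png

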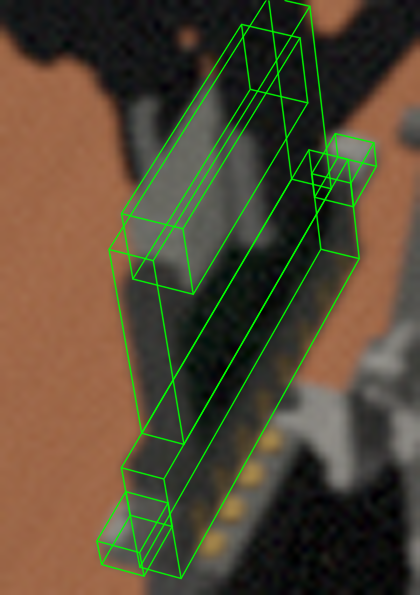

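View pics/o4.png

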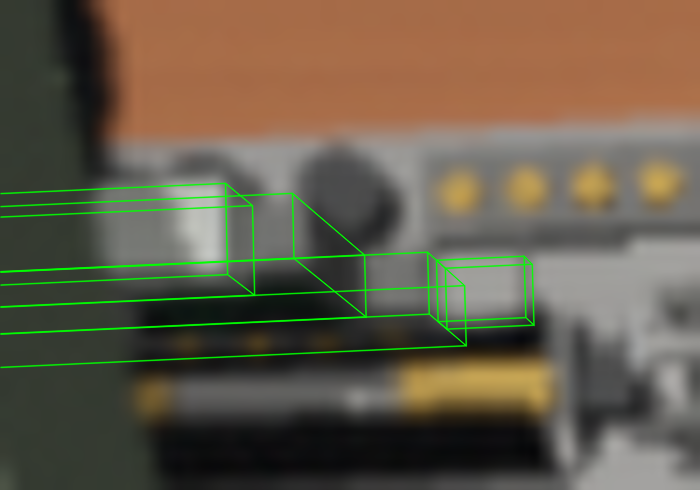

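Run:
```python
from ov import *
for k,S in enumerate(([.5543,.2495,0],)):
    overlay("t0","top",190,222,250,255,13,"o5",[([box(-6.5,6.5,-51.5,51.5,17,17)],S,1.8,(0,255,0)),([box(-6.5,6.5,-46,46,50,50)],S,1.8,(255,255,0)),([box(-6.5,6.5,-46,46,30,30)],S,1.8,(0,0,255))])
d=np.load("pics/t0.npz")["d"]
# heights along columns across slot
for u in(205,212,220,228,235):
    print(u,[(v,*(atd("top",u,v,d[v,u])*1000).round(0)[[0,2]].astype(int)) for v in range(228,250)])
for v in(235,236,237,238,239): print(v,[(u,*(atd("top",u,v,d[v,u])*1000).round(0)[[1,2]].astype(int)) for u in list(range(190,206))+list(range(235,250))])
```

```text
205 [(228, np.int64(582), np.int64(9)), (229, np.int64(581), np.int64(2)), (230, np.int64(578), np.int64(3)), (231, np.int64(568), np.int64(51)), (232, np.int64(566), np.int64(48)), (233, np.int64(563), np.int64(48)), (234, np.int64(561), np.int64(45)), (235, np.int64(561), np.int64(33)), (236, np.int64(561), np.int64(14)), (237, np.int64(558), np.int64(15)), (238, np.int64(555), np.int64(21)), (239, np.int64(553), np.int64(19)), (240, np.int64(546), np.int64(50)), (241, np.int64(544), np.int64(47)), (242, np.int64(541), np.int64(50)), (243, np.int64(540), np.int64(35)), (244, np.int64(540), np.int64(20)), (245, np.int64(540), np.int64(0)), (246, np.int64(537), np.int64(4)), (247, np.int64(535), np.int64(1)), (248, np.int64(532), np.int64(0)), (249, np.int64(529), np.int64(3))]
212 [(228, np.int64(583), np.int64(1)), (229, np.int64(580), np.int64(3)), (230, np.int64(578), np.int64(1)), (231, np.int64(567), np.int64(53)), (232, np.int64(566), np.int64(47)), (233, np.int64(564), np.int64(45)), (234, np.int64(561), np.int64(43)), (235, np.int64(561), np.int64(26)), (236, np.int64(561), 
[... 7712 characters left out ...]
(299), np.int64(4)), (202, np.int64(293), np.int64(20)), (203, np.int64(293), np.int64(10)), (204, np.int64(289), np.int64(18)), (205, np.int64(286), np.int64(19)), (235, np.int64(207), np.int64(47)), (236, np.int64(204), np.int64(50)), (237, np.int64(203), np.int64(42)), (238, np.int64(207), np.int64(4)), (239, np.int64(204), np.int64(2)), (240, np.int64(201), np.int64(8)), (241, np.int64(196), np.int64(20)), (242, np.int64(194), np.int64(17)), (243, np.int64(192), np.int64(19)), (244, np.int64(189), np.int64(17)), (245, np.int64(187), np.int64(17)), (246, np.int64(186), np.int64(9)), (247, np.int64(179), np.int64(37)), (248, np.int64(176), np.int64(41)), (249, np.int64(174), np.int64(41))]
```

View pics/o5.png

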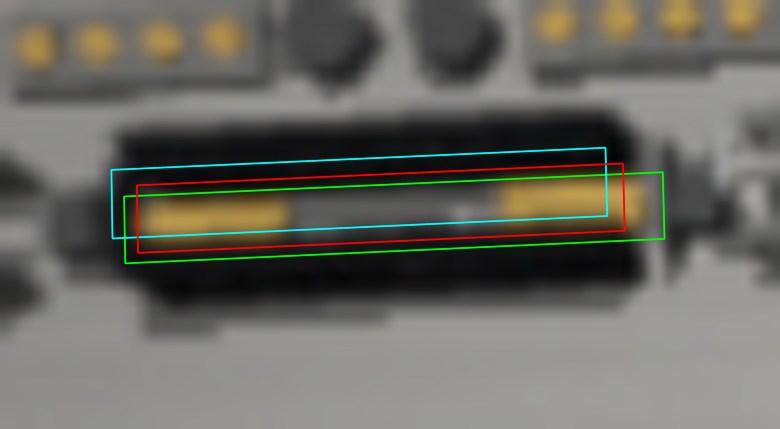

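Run:
```python
from h import *
go(.5546,.2495,.122,1.8)
```

```text
t 6.47 tcp [0.5523 0.2477 0.1847] yaw 1.76 zt [-9.0e-04 -4.5e-03 -1.0e+00] F [ 0.68 -0.18 -4.84] w 0.012804819026878213 -> slide [ 0.0024 -0.002   0.0627] spin -0.0007
```

Emit:
jog_arm --motion '[{"fingers": -1, "slide": [0.0024, -0.002, 0.02], "spin": 0}, {"fingers": -1, "slide": [0.0024, -0.002, 0.04], "spin": 0}, {"fingers": -1, "slide": [0.0024, -0.002, 0.055], "spin": 0}, {"fingers": -1, "slide": [0.0024, -0.002, 0.0625], "spin": 0}, {"fingers": -1, "slide": [0.0024, -0.002, 0.0625], "spin": 0}, {"fingers": -1, "slide": [0.0024, -0.002, 0.0625], "spin": 0}, {"fingers": -1, "slide": [0.0024, -0.002, 0.0625], "spin": 0}]'

```text
t: 7.35
tcp_pos: [0.5553, 0.2498, 0.1232]
tcp_rot: [1.0, 0.015, 0.001, 0.002]
wrist_force: [-0.1, 0.5, -4.6]
gripper_width: 0.0131
```

Run:
```python
from ov import *
go(.5546,.2495,.122,1.8)
p=sensors.read_state()["tcp_pos"]
snap("top","t4");go(.5546,.2495,.122,1.8);snap("side","s4")
go(.5546,.2495,.122,1.8)
o=p+[0,0,.0187-.0019-.082]
b=[box(-6.5,6.5,-46,46,50,50),SOCK[0]]
overlay("t4","top",200,215,260,255,12,"o6",[(MOD,o,1.8,(0,255,0)),(b,[.5546,.2495,0],1.8,(255,255,0))])
overlay("s4","side",200,270,290,370,6,"o7",[(MOD,o,1.8,(0,255,0)),(b,[.5546,.2495,0],1.8,(255,255,0))])
crop("s4",200,270,290,370,6,"o8")
```

```text
t 7.35 tcp [0.5553 0.2498 0.1232] yaw 1.77 zt [ 0.0011 -0.0039 -1.    ] F [-0.09  0.52 -4.59] w 0.013084148921949824 -> slide [-0.0007  0.0003  0.0012] spin -0.0006
t 7.4 tcp [0.5552 0.2498 0.1231] yaw 1.77 zt [ 8.e-04 -4.e-03 -1.e+00] F [-0.02 -0.69 -5.38] w 0.013150542847423554 -> slide [-0.0006  0.0002  0.0011] spin -0.0006
t 7.45 tcp [0.555  0.2497 0.123 ] yaw 1.76 zt [ 5.0e-04 -4.1e-03 -1.0e+00] F [-0.72 -0.26 -5.59] w 0.012983880316426773 -> slide [-0.0004  0.0002  0.001 ] spin -0.0006
```

View pics/o6.png

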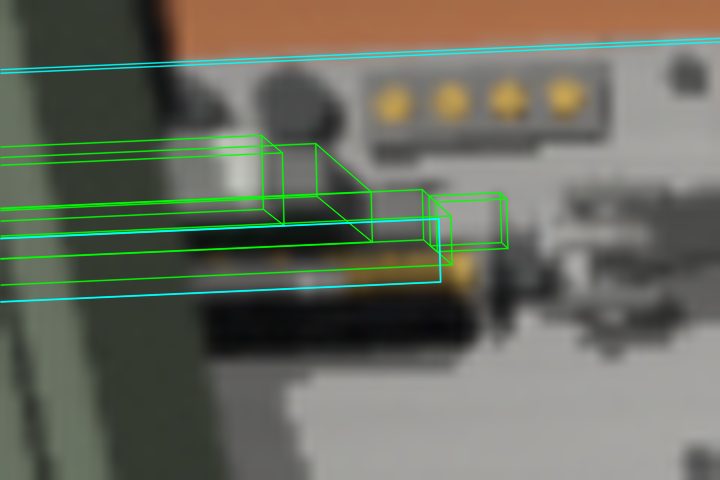

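View pics/o7.png

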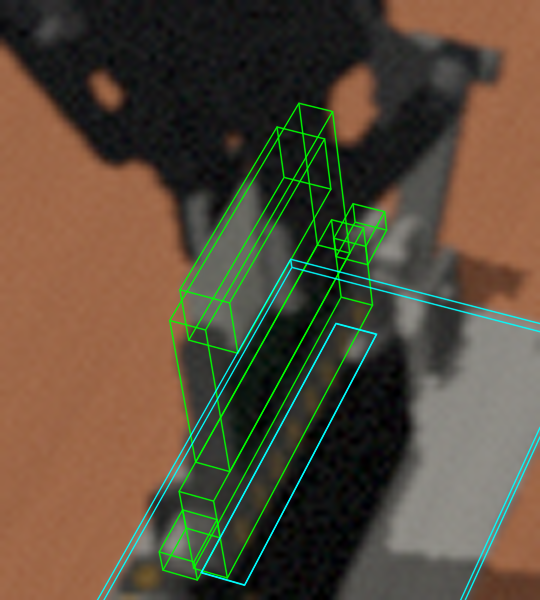

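View pics/o8.png

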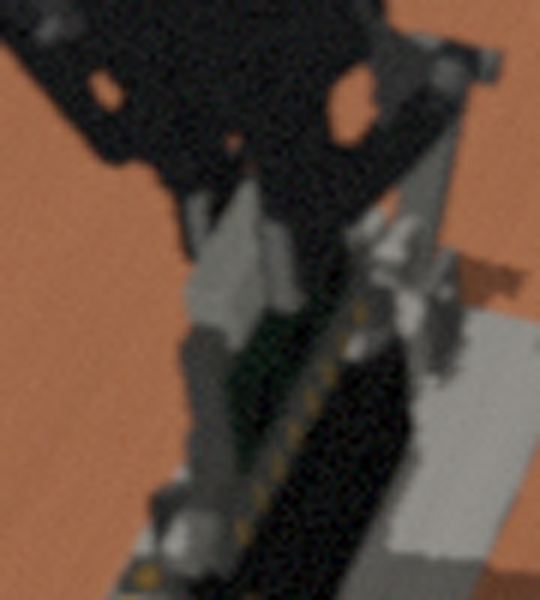

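Emit:
jog_arm --motion '[{"fingers": -1, "slide": [-0.0004, 0.0002, 0.005], "spin": 0}, {"fingers": -1, "slide": [-0.0004, 0.0002, 0.009], "spin": 0}, {"fingers": -1, "slide": [-0.0004, 0.0002, 0.012], "spin": 0}, {"fingers": -1, "slide": [-0.0004, 0.0002, 0.015], "spin": 0}, {"fingers": -1, "slide": [-0.0004, 0.0002, 0.015], "spin": 0}]'

```text
t: 8.07
tcp_pos: [0.5543, 0.2493, 0.1075]
tcp_rot: [1.0, 0.015, -0.0, 0.002]
wrist_force: [0.2, 0.7, -5.3]
gripper_width: 0.013
```

Run:
```python
from ov import *
go(.5546,.2495,.1,1.8)
```

```text
t 8.07 tcp [0.5543 0.2493 0.1075] yaw 1.76 zt [-4.0e-04 -4.4e-03 -1.0e+00] F [ 0.16  0.66 -5.33] w 0.01301282015008461 -> slide [ 0.0003 -0.0002  0.0075] spin -0.0006
```

Emit:
jog_arm --motion '[{"fingers": -1, "slide": [0.0003, 0, 0.003], "spin": 0}, {"fingers": -1, "slide": [0.0003, 0, 0.006], "spin": 0}, {"fingers": -1, "slide": [0.0003, 0, 0.009], "spin": 0}, {"fingers": -1, "slide": [0.0003, 0, 0.012], "spin": 0}, {"fingers": -1, "slide": [0.0003, 0, 0.012], "spin": 0}]'

```text
t: 8.7
tcp_pos: [0.5543, 0.2492, 0.095]
tcp_rot: [1.0, 0.015, -0.001, 0.002]
wrist_force: [0.1, -0.2, -5.1]
gripper_width: 0.0133
```

Emit:
jog_arm --motion '[{"fingers": -1, "slide": [0, 0, 0.002], "spin": 0}, {"fingers": -1, "slide": [0, 0, 0.004], "spin": 0}, {"fingers": -1, "slide": [0, 0, 0.006], "spin": 0}, {"fingers": -1, "slide": [0, 0, 0.008], "spin": 0}, {"fingers": -1, "slide": [0, 0, 0.01], "spin": 0}, {"fingers": -1, "slide": [0, 0, 0.01], "spin": 0}]'

```text
t: 9.45
tcp_pos: [0.5541, 0.2491, 0.0847]
tcp_rot: [1.0, 0.015, -0.001, 0.002]
wrist_force: [0.7, 0.1, -6.0]
gripper_width: 0.0131
```

Emit:
jog_arm --motion '[{"fingers": -1, "slide": [0, 0, 0.001], "spin": 0}, {"fingers": -1, "slide": [0, 0, 0.002], "spin": 0}, {"fingers": -1, "slide": [0, 0, 0.0025], "spin": 0}, {"fingers": -1, "slide": [0, 0, 0.0025], "spin": 0}]'

```text
t: 9.95
tcp_pos: [0.5542, 0.2491, 0.0824]
tcp_rot: [1.0, 0.015, -0.001, 0.002]
wrist_force: [0.0, -0.6, -3.8]
gripper_width: 0.0125
```

Emit:
jog_arm --motion '[{"fingers": -1, "slide": [0, 0, 0.0005], "spin": 0}, {"fingers": -1, "slide": [0, 0, 0.001], "spin": 0}, {"fingers": -1, "slide": [0, 0, 0.001], "spin": 0}]'

```text
t: 10.32
tcp_pos: [0.5544, 0.2491, 0.0821]
tcp_rot: [1.0, 0.015, -0.001, 0.002]
wrist_force: [-1.1, -1.4, 1.9]
gripper_width: 0.0129
```

Emit:
jog_arm --motion '[{"fingers": -0.55, "slide": [0, 0, 0], "spin": 0}, {"fingers": -0.3, "slide": [0, 0, 0], "spin": 0}, {"fingers": 0.1, "slide": [0, 0, 0], "spin": 0}, {"fingers": 0.1, "slide": [0, 0, 0], "spin": 0}, {"fingers": 0.1, "slide": [0, 0, 0], "spin": 0}]'

```text
t: 10.95
tcp_pos: [0.5544, 0.2491, 0.0822]
tcp_rot: [1.0, 0.015, -0.001, 0.002]
wrist_force: [0.7, -0.2, 0.4]
gripper_width: 0.0471
```

Run:
```python
from ov import *
go(.5546,.2495,.16,1.8)
snap("side","s5");crop("s5",180,190,310,420,2.6,"s5c")
```

```text
t 10.95 tcp [0.5544 0.2491 0.0822] yaw 1.77 zt [-0.0011 -0.0046 -1.    ] F [ 0.75 -0.17  0.4 ] w 0.04713657954570089 -> slide [ 0.0001  0.     -0.0778] spin -0.0006
```

View pics/s5c.png

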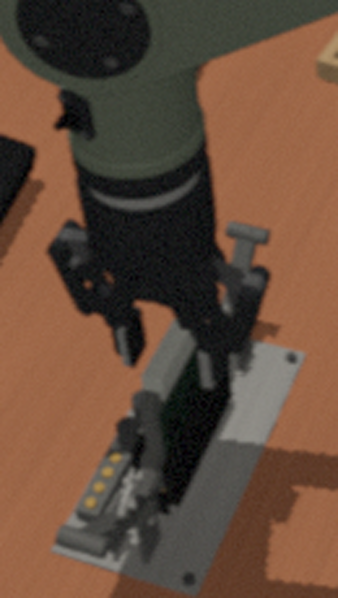

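Emit:
jog_arm --motion '[{"fingers": 0.1, "slide": [0, 0, -0.01], "spin": 0}, {"fingers": 0.1, "slide": [0, 0, -0.03], "spin": 0}, {"fingers": 0.1, "slide": [0, 0, -0.06], "spin": 0}, {"fingers": -0.5, "slide": [0, 0, -0.1], "spin": 0}, {"fingers": -1, "slide": [0, -0.04, -0.1], "spin": 0}, {"fingers": -1, "slide": [0, -0.09, -0.1], "spin": 0}, {"fingers": -1, "slide": [0, -0.14, -0.1], "spin": 0}, {"fingers": -1, "slide": [0, -0.165, -0.1], "spin": 0}, {"fingers": -1, "slide": [0, -0.165, -0.1], "spin": 0}]'

```text
t: 12.12
tcp_pos: [0.5493, 0.4167, 0.1831]
tcp_rot: [1.0, 0.017, 0.0, 0.002]
wrist_force: [-0.0, -0.5, 0.3]
gripper_width: 0.0001
```

Run:
```python
from ov import *
snap("top","t6");snap("side","s6");go(.5498,.4034,.08,1.8)
S=[.5546,.2495,0]
b=[SOCK[0],tipbox(.98,1),tipbox(.98,-1)]
M=(MOD,[.5546,.2495,.017],1.8,(0,255,255))
overlay("t6","top",150,205,280,270,6,"o9",[(b,S,1.8,(0,255,0)),M])
overlay("s6","side",190,250,310,425,3.4,"o10",[(b,S,1.8,(0,255,0)),M])
```

```text
t 12.22 tcp [0.5497 0.4142 0.1825] yaw 1.78 zt [ 0.     -0.0048 -1.    ] F [0.28 0.04 0.12] w -0.0001877994311353258 -> slide [-0.0002  0.0103  0.1025] spin -0.0003
```

View pics/o9.png

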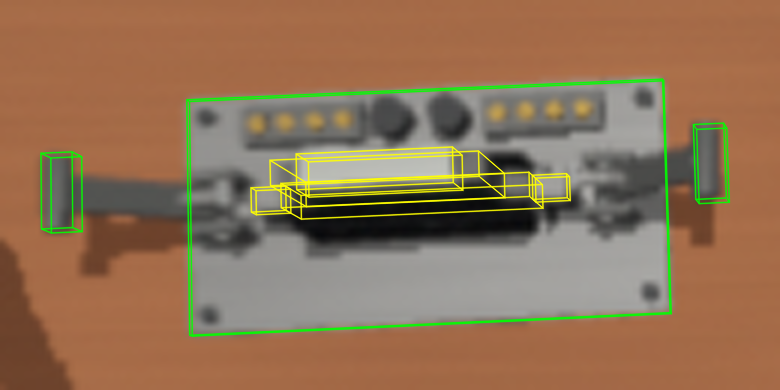

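View pics/o10.png

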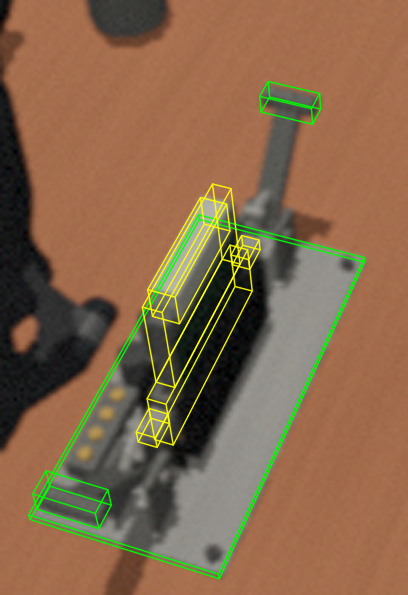

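Emit:
jog_arm --motion '[{"fingers": -1, "slide": [0, 0, 0.04], "spin": 0}, {"fingers": -1, "slide": [0, 0.0, 0.08], "spin": 0}, {"fingers": -1, "slide": [0, 0.004, 0.104], "spin": 0}, {"fingers": -1, "slide": [0, 0.008, 0.104], "spin": 0}, {"fingers": -1, "slide": [0, 0.011, 0.104], "spin": 0}, {"fingers": -1, "slide": [0, 0.011, 0.104], "spin": 0}]'

```text
t: 12.98
tcp_pos: [0.5517, 0.4029, 0.0811]
tcp_rot: [1.0, 0.015, 0.002, 0.001]
wrist_force: [-0.1, 0.4, -0.2]
gripper_width: 0.0001
```

Run:
```python
from ov import *
go(.5502,.393,.08,1.8)
R=Ro.from_euler("z",1.8,degrees=True).as_matrix();S=np.array([.5546,.2495,0])
for th in np.arange(1,-.21,-.1):
    a=th-.2;y=78+70*np.sin(a)+6+11;z=34+70*np.cos(a);print(round(th,2),(R@[0,y/1000,0]+S).round(4),round(z,1))
```

```text
t 12.97 tcp [0.5517 0.4029 0.0811] yaw 1.73 zt [ 0.0036 -0.0029 -1.    ] F [-0.06  0.36 -0.19] w 0.00012161106382938473 -> slide [-0.0018  0.0098  0.0011] spin -0.0011
1.0 [0.55   0.3946 0.    ] 82.8
0.9 [0.5502 0.3895 0.    ] 87.5
0.8 [0.5504 0.384  0.    ] 91.8
0.7 [0.5506 0.378  0.    ] 95.4
0.6 [0.5508 0.3717 0.    ] 98.5
0.5 [0.551  0.3651 0.    ] 100.9
0.4 [0.5512 0.3584 0.    ] 102.6
0.3 [0.5514 0.3514 0.    ] 103.7
0.2 [0.5516 0.3445 0.    ] 104.0
0.1 [0.5518 0.3375 0.    ] 103.7
0.0 [0.5521 0.3306 0.    ] 102.6
-0.1 [0.5523 0.3238 0.    ] 100.9
-0.2 [0.5525 0.3172 0.    ] 98.5
```

Emit:
jog_arm --motion '[{"fingers": -1, "slide": [-0.0015, 0.004, 0.002], "spin": 0}, {"fingers": -1, "slide": [-0.0015, 0.007, 0.002], "spin": 0}, {"fingers": -1, "slide": [-0.0015, 0.01, 0.001], "spin": 0}, {"fingers": -1, "slide": [-0.0015, 0.0125, 0.0], "spin": 0}, {"fingers": -1, "slide": [-0.0015, 0.015, -0.002], "spin": 0}, {"fingers": -1, "slide": [-0.001, 0.0175, -0.004], "spin": 0}]'

```text
t: 13.72
tcp_pos: [0.5509, 0.3884, 0.0862]
tcp_rot: [1.0, 0.015, 0.002, -0.001]
wrist_force: [-1.7, 6.7, 2.0]
gripper_width: -0.0001
```

Emit:
jog_arm --motion '[{"fingers": -1, "slide": [0, 0.003, -0.001], "spin": 0}, {"fingers": -1, "slide": [0, 0.006, -0.002], "spin": 0}, {"fingers": -1, "slide": [0, 0.009, -0.004], "spin": 0}, {"fingers": -1, "slide": [0, 0.012, -0.005], "spin": 0}, {"fingers": -1, "slide": [0, 0.015, -0.0065], "spin": 0}, {"fingers": -1, "slide": [0, 0.018, -0.008], "spin": 0}, {"fingers": -1, "slide": [0, 0.021, -0.009], "spin": 0}, {"fingers": -1, "slide": [0, 0.024, -0.0095], "spin": 0}, {"fingers": -1, "slide": [0, 0.027, -0.01], "spin": 0}]'

```text
t: 14.85
tcp_pos: [0.552, 0.3664, 0.1004]
tcp_rot: [1.0, 0.016, 0.004, -0.006]
wrist_force: [-5.6, 9.3, 12.5]
gripper_width: -0.0
```

Run:
```python
from ov import *
go(.551,.352,.098,1.8)
```

```text
t 14.85 tcp [0.552  0.3664 0.1004] yaw 1.78 zt [ 0.0073  0.0124 -0.9999] F [-5.61  9.32 12.54] w -1.1288418992145957e-05 -> slide [-0.0015  0.0144  0.0022] spin -0.0003
```

Fz is climbing: the fingertip is riding near the top of the bar. I'll back off, go lower and look.

Emit:
jog_arm --motion '[{"fingers": -1, "slide": [0, -0.004, 0], "spin": 0}, {"fingers": -1, "slide": [0, -0.01, 0], "spin": 0}, {"fingers": -1, "slide": [0, -0.012, 0.004], "spin": 0}, {"fingers": -1, "slide": [0, -0.012, 0.012], "spin": 0}, {"fingers": -1, "slide": [0, -0.012, 0.012], "spin": 0}]'

```text
t: 15.48
tcp_pos: [0.5506, 0.3776, 0.0864]
tcp_rot: [1.0, 0.015, 0.002, -0.005]
wrist_force: [0.2, -0.5, -0.8]
gripper_width: 0.0
```

Run:
```python
from ov import *
go(.551,.38,.088,1.8)
snap("top","t7");snap("side","s7");go(.551,.38,.088,1.8)
S=[.5546,.2495,0]
b=[tipbox(.5,1),tipbox(.6,1)]
M=(MOD,[.5546,.2495,.017],1.8,(0,255,255))
overlay("t7","top",140,205,260,270,6,"o11",[(b,S,1.8,(0,255,0))])
overlay("s7","side",150,240,290,425,3.2,"o12",[(b,S,1.8,(0,255,0))])
```

```text
t 15.47 tcp [0.5506 0.3776 0.0864] yaw 1.76 zt [ 0.004   0.0104 -0.9999] F [ 0.2  -0.5  -0.76] w 1.1805823657403611e-05 -> slide [ 0.0005 -0.0024 -0.0016] spin -0.0006
t 15.57 tcp [0.5514 0.3781 0.0877] yaw 1.77 zt [ 0.0061  0.0116 -0.9999] F [ 0.64 -0.24  0.12] w -0.0001124660718112373 -> slide [-0.0004 -0.0019 -0.0003] spin -0.0006
```

View pics/o11.png

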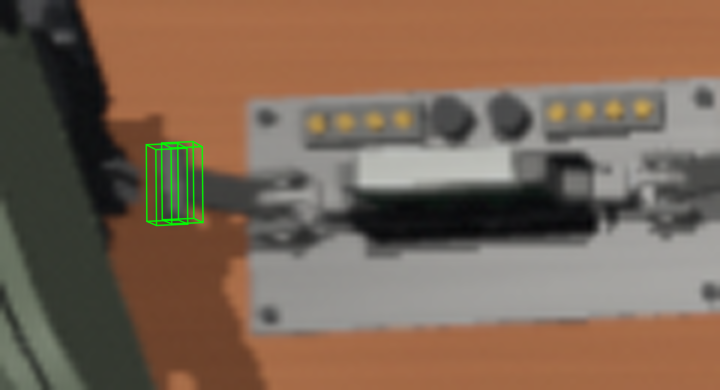

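View pics/o12.png

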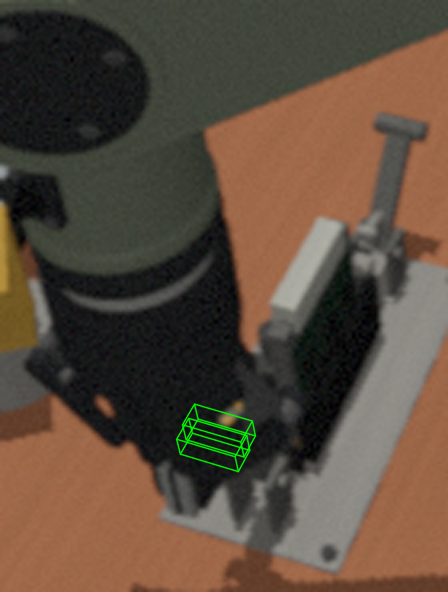

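Emit:
jog_arm --motion '[{"fingers": -1, "slide": [0, 0.002, 0.003], "spin": 0}, {"fingers": -1, "slide": [0, 0.005, 0.003], "spin": 0}, {"fingers": -1, "slide": [0, 0.008, 0.003], "spin": 0}, {"fingers": -1, "slide": [0, 0.011, 0.003], "spin": 0}, {"fingers": -1, "slide": [0, 0.014, 0.002], "spin": 0}]'

```text
t: 16.2
tcp_pos: [0.552, 0.3654, 0.086]
tcp_rot: [1.0, 0.015, 0.004, -0.007]
wrist_force: [0.3, 4.7, -0.6]
gripper_width: 0.0
```

Clean horizontal contact now. I'll continue.

Emit:
jog_arm --motion '[{"fingers": -1, "slide": [0, 0.003, 0], "spin": 0}, {"fingers": -1, "slide": [0, 0.006, -0.001], "spin": 0}, {"fingers": -1, "slide": [0, 0.009, -0.002], "spin": 0}, {"fingers": -1, "slide": [0, 0.012, -0.003], "spin": 0}]'

```text
t: 16.7
tcp_pos: [0.5524, 0.3545, 0.0895]
tcp_rot: [1.0, 0.016, 0.004, -0.008]
wrist_force: [-0.5, 4.1, 0.2]
gripper_width: 0.0003
```

Emit:
jog_arm --motion '[{"fingers": -1, "slide": [0, 0.002, -0.001], "spin": 0}, {"fingers": -1, "slide": [0, 0.004, -0.002], "spin": 0}, {"fingers": -1, "slide": [0, 0.006, -0.003], "spin": 0}]'

```text
t: 17.08
tcp_pos: [0.5522, 0.3483, 0.092]
tcp_rot: [1.0, 0.016, 0.004, -0.008]
wrist_force: [0.2, 4.7, -3.6]
gripper_width: 0.0001
```

Emit:
jog_arm --motion '[{"fingers": -1, "slide": [0, 0.0015, -0.001], "spin": 0}, {"fingers": -1, "slide": [0, 0.003, -0.002], "spin": 0}, {"fingers": -1, "slide": [0, 0.0045, -0.003], "spin": 0}]'

```text
t: 17.45
tcp_pos: [0.5519, 0.3438, 0.0947]
tcp_rot: [1.0, 0.016, 0.003, -0.008]
wrist_force: [-0.1, 5.7, -3.3]
gripper_width: 0.0001
```

Emit:
jog_arm --motion '[{"fingers": -1, "slide": [0, 0.001, -0.001], "spin": 0}, {"fingers": -1, "slide": [0, 0.002, -0.0015], "spin": 0}, {"fingers": -1, "slide": [0, 0.003, -0.002], "spin": 0}]'

```text
t: 17.82
tcp_pos: [0.5517, 0.3409, 0.0964]
tcp_rot: [1.0, 0.016, 0.003, -0.009]
wrist_force: [0.0, 5.2, -4.2]
gripper_width: -0.0003
```

Emit:
jog_arm --motion '[{"fingers": -1, "slide": [0, 0.001, 0], "spin": 0}, {"fingers": -1, "slide": [0, 0.002, 0], "spin": 0}]'

```text
t: 18.08
tcp_pos: [0.5518, 0.3393, 0.0965]
tcp_rot: [1.0, 0.016, 0.003, -0.009]
wrist_force: [-1.0, 5.4, -3.3]
gripper_width: -0.0001
```

Emit:
jog_arm --motion '[{"fingers": -1, "slide": [0, 0.001, 0], "spin": 0}, {"fingers": -1, "slide": [0, 0.002, 0], "spin": 0}]'

```text
t: 18.32
tcp_pos: [0.5518, 0.3378, 0.0965]
tcp_rot: [1.0, 0.015, 0.003, -0.01]
wrist_force: [0.3, 5.9, -3.3]
gripper_width: 0.0
```

Emit:
jog_arm --motion '[{"fingers": -1, "slide": [0, 0.001, 0], "spin": 0}, {"fingers": -1, "slide": [0, 0.002, 0], "spin": 0}]'

```text
t: 18.58
tcp_pos: [0.5518, 0.3363, 0.0965]
tcp_rot: [1.0, 0.015, 0.003, -0.01]
wrist_force: [0.9, 5.7, -3.6]
gripper_width: 0.0004
```

Emit:
jog_arm --motion '[{"fingers": -1, "slide": [0, 0.001, 0], "spin": 0}, {"fingers": -1, "slide": [0, 0.002, 0], "spin": 0}]'

```text
t: 18.82
tcp_pos: [0.5519, 0.3348, 0.0965]
tcp_rot: [1.0, 0.016, 0.003, -0.011]
wrist_force: [1.7, 6.6, -4.4]
gripper_width: 0.0002
```

Emit:
jog_arm --motion '[{"fingers": -1, "slide": [0, 0.0008, 0], "spin": 0}, {"fingers": -1, "slide": [0, 0.0016, 0], "spin": 0}]'

```text
t: 19.08
tcp_pos: [0.5519, 0.3338, 0.0964]
tcp_rot: [1.0, 0.015, 0.003, -0.011]
wrist_force: [-0.4, 6.0, -4.4]
gripper_width: 0.0002
```

Emit:
jog_arm --motion '[{"fingers": -1, "slide": [0, 0.0008, 0], "spin": 0}, {"fingers": -1, "slide": [0, 0.0016, 0], "spin": 0}]'

```text
t: 19.32
tcp_pos: [0.5519, 0.3329, 0.0964]
tcp_rot: [1.0, 0.015, 0.003, -0.012]
wrist_force: [2.2, 6.3, -3.7]
gripper_width: -0.0
```

Emit:
jog_arm --motion '[{"fingers": -1, "slide": [0, 0.0008, 0], "spin": 0}, {"fingers": -1, "slide": [0, 0.0016, 0], "spin": 0}]'

```text
t: 19.58
tcp_pos: [0.552, 0.3323, 0.0964]
tcp_rot: [1.0, 0.015, 0.004, -0.013]
wrist_force: [0.5, 8.3, -4.1]
gripper_width: 0.0002
```

Emit:
jog_arm --motion '[{"fingers": -1, "slide": [0, 0.0008, 0], "spin": 0}, {"fingers": -1, "slide": [0, 0.0016, 0], "spin": 0}]'

```text
t: 19.82
tcp_pos: [0.552, 0.3319, 0.0964]
tcp_rot: [1.0, 0.015, 0.004, -0.014]
wrist_force: [0.5, 7.3, -3.8]
gripper_width: -0.0001
```

Emit:
jog_arm --motion '[{"fingers": -1, "slide": [0, 0.0008, 0], "spin": 0}, {"fingers": -1, "slide": [0, 0.0016, 0], "spin": 0}]'

```text
t: 20.08
tcp_pos: [0.552, 0.3318, 0.0965]
tcp_rot: [1.0, 0.015, 0.004, -0.016]
wrist_force: [0.6, 9.0, -4.2]
gripper_width: 0.0
```

Emit:
jog_arm --motion '[{"fingers": -1, "slide": [0, 0.0016, 0], "spin": 0}, {"fingers": -1, "slide": [0, 0.0024, 0], "spin": 0}, {"fingers": -1, "slide": [0, 0.003, 0], "spin": 0}]'

```text
t: 20.45
tcp_pos: [0.552, 0.331, 0.0964]
tcp_rot: [1.0, 0.015, 0.004, -0.018]
wrist_force: [0.5, 11.1, -6.0]
gripper_width: 0.0001
```

Emit:
jog_arm --motion '[{"fingers": -1, "slide": [0, 0.0025, 0], "spin": 0}, {"fingers": -1, "slide": [0, 0.0033, 0], "spin": 0}, {"fingers": -1, "slide": [0, 0.004, 0], "spin": 0}]'

```text
t: 20.82
tcp_pos: [0.552, 0.3303, 0.0965]
tcp_rot: [1.0, 0.015, 0.005, -0.021]
wrist_force: [0.3, 13.8, -5.7]
gripper_width: -0.0003
```

Emit:
jog_arm --motion '[{"fingers": -1, "slide": [0, 0.0038, 0], "spin": 0}, {"fingers": -1, "slide": [0, 0.0044, 0], "spin": 0}, {"fingers": -1, "slide": [0, 0.0044, 0], "spin": 0}]'

```text
t: 21.2
tcp_pos: [0.5521, 0.3298, 0.0966]
tcp_rot: [1.0, 0.015, 0.005, -0.025]
wrist_force: [0.8, 14.6, -6.4]
gripper_width: -0.0
```

Emit:
jog_arm --motion '[{"fingers": -1, "slide": [0, 0.0045, 0], "spin": 0}, {"fingers": -1, "slide": [0, 0.005, 0], "spin": 0}, {"fingers": -1, "slide": [0, 0.005, 0], "spin": 0}, {"fingers": -1, "slide": [0, 0.005, 0], "spin": 0}]'

```text
t: 21.7
tcp_pos: [0.5521, 0.3294, 0.0966]
tcp_rot: [0.999, 0.015, 0.006, -0.029]
wrist_force: [1.1, 17.1, -6.8]
gripper_width: 0.0003
```

Emit:
jog_arm --motion '[{"fingers": -1, "slide": [0, 0.0045, 0], "spin": 0}, {"fingers": -1, "slide": [0, 0.0045, 0], "spin": 0}, {"fingers": -1, "slide": [0, 0.0045, 0], "spin": 0}, {"fingers": -1, "slide": [0, 0.0045, 0], "spin": 0}]'

```text
t: 22.2
tcp_pos: [0.5521, 0.3294, 0.0967]
tcp_rot: [0.999, 0.015, 0.007, -0.033]
wrist_force: [1.5, 16.4, -7.4]
gripper_width: -0.0001
```

Emit:
jog_arm --motion '[{"fingers": -1, "slide": [0, -0.001, 0], "spin": 0}, {"fingers": -1, "slide": [0, -0.006, 0], "spin": 0}, {"fingers": -1, "slide": [0, -0.02, 0], "spin": 0}, {"fingers": -1, "slide": [0, -0.03, -0.02], "spin": 0}, {"fingers": -1, "slide": [0, -0.03, -0.07], "spin": 0}, {"fingers": -1, "slide": [0, -0.03, -0.1], "spin": 0}, {"fingers": -1, "slide": [0, -0.03, -0.1], "spin": 0}]'

```text
t: 23.08
tcp_pos: [0.5523, 0.3536, 0.203]
tcp_rot: [0.999, 0.015, 0.011, -0.034]
wrist_force: [0.6, -0.1, -0.2]
gripper_width: -0.0002
```

Run:
```python
from ov import *
S=np.array([.5546,.2495,0]);R=Ro.from_euler("z",1.8,degrees=True).as_matrix()
snap("top","t8");snap("side","s8")
t=R@[0,-.165,0]+S;print(t);go(t[0],t[1],.2,1.8)
b=[tipbox(.02,1),tipbox(.98,-1)]
M=(MOD,[.5546,.2495,.017],1.8,(0,255,255))
overlay("t8","top",150,205,280,270,6,"o13",[(b,S,1.8,(0,255,0))])
overlay("s8","side",160,240,310,425,3.2,"o14",[(b,S,1.8,(0,255,0))])
```

```text
[0.55978278 0.08458142 0.        ]
t 23.18 tcp [0.5497 0.3525 0.1982] yaw 1.69 zt [ 0.0126  0.066  -0.9977] F [ 0.77 -0.31 -0.1 ] w 0.0003863286707977192 -> slide [ 0.0022  0.2674 -0.0194] spin -0.0018
```

View pics/o13.png

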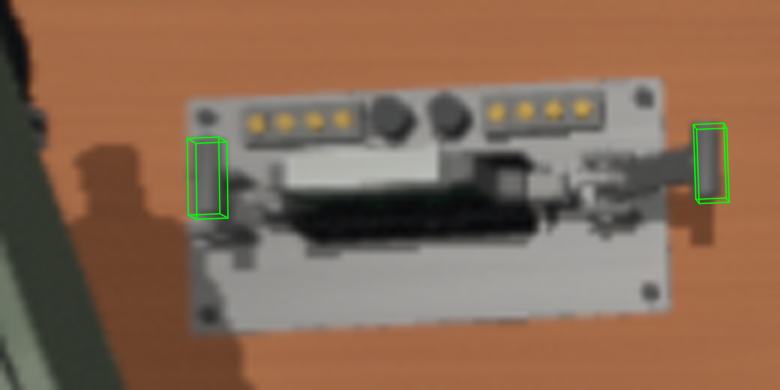

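View pics/o14.png

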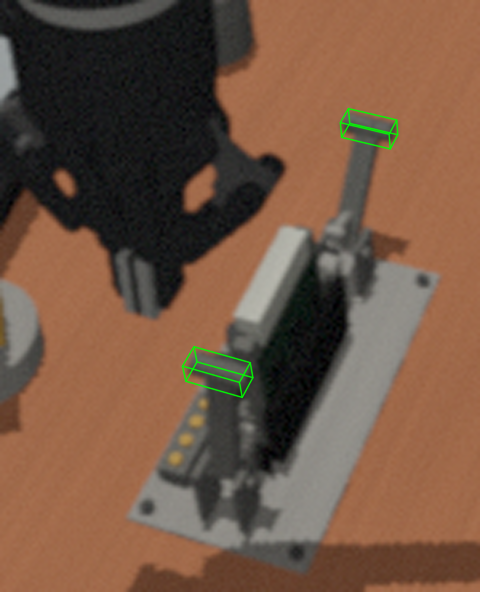

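Emit:
jog_arm --motion '[{"fingers": -1, "slide": [0, 0.03, -0.002], "spin": 0}, {"fingers": -1, "slide": [0, 0.08, -0.006], "spin": 0}, {"fingers": -1, "slide": [0, 0.13, -0.01], "spin": 0}, {"fingers": -1, "slide": [0.001, 0.18, -0.014], "spin": 0}, {"fingers": -1, "slide": [0.002, 0.23, -0.018], "spin": 0}, {"fingers": -1, "slide": [0.002, 0.258, -0.02], "spin": 0}, {"fingers": -1, "slide": [0.002, 0.267, -0.02], "spin": 0}, {"fingers": -1, "slide": [0.002, 0.267, -0.02], "spin": 0}]'

```text
t: 24.18
tcp_pos: [0.5588, 0.0851, 0.1993]
tcp_rot: [0.999, 0.015, 0.006, -0.033]
wrist_force: [0.1, 0.6, 0.3]
gripper_width: -0.0003
```

Run:
```python
from ov import *
S=np.array([.5546,.2495,0]);R=Ro.from_euler("z",1.8,degrees=True).as_matrix()
go(.5596,.0846,.072,1.8)
for th in np.arange(1,-.21,-.1):
    a=th-.2;y=78+70*np.sin(a)+6+11;z=34+70*np.cos(a);print(round(th,2),(R@[0,-y/1000,0]+S).round(4),round(z,1))
```

```text
t 24.18 tcp [0.5588 0.0851 0.1993] yaw 1.65 zt [ 0.01    0.0665 -0.9977] F [0.11 0.57 0.31] w -0.0002650394466711456 -> slide [-0.0007  0.009   0.127 ] spin -0.0026
1.0 [0.5592 0.1044 0.    ] 82.8
0.9 [0.559  0.1095 0.    ] 87.5
0.8 [0.5588 0.115  0.    ] 91.8
0.7 [0.5586 0.121  0.    ] 95.4
0.6 [0.5584 0.1273 0.    ] 98.5
0.5 [0.5582 0.1339 0.    ] 100.9
0.4 [0.558  0.1406 0.    ] 102.6
0.3 [0.5578 0.1476 0.    ] 103.7
0.2 [0.5576 0.1545 0.    ] 104.0
0.1 [0.5574 0.1615 0.    ] 103.7
0.0 [0.5571 0.1684 0.    ] 102.6
-0.1 [0.5569 0.1752 0.    ] 100.9
-0.2 [0.5567 0.1818 0.    ] 98.5
```

Emit:
jog_arm --motion '[{"fingers": -1, "slide": [0, 0.003, 0.04], "spin": 0}, {"fingers": -1, "slide": [0, 0.006, 0.08], "spin": 0}, {"fingers": -1, "slide": [0, 0.008, 0.11], "spin": 0}, {"fingers": -1, "slide": [0, 0.009, 0.127], "spin": 0}, {"fingers": -1, "slide": [0, 0.009, 0.127], "spin": 0}, {"fingers": -1, "slide": [0, 0.009, 0.127], "spin": 0}]'

```text
t: 24.92
tcp_pos: [0.5616, 0.085, 0.0733]
tcp_rot: [0.999, 0.015, 0.007, -0.033]
wrist_force: [0.5, 1.0, -0.3]
gripper_width: 0.0004
```

Run:
```python
from ov import *
go(.5588,.115,.076,1.8)
snap("side","s9");crop("s9",200,200,340,380,3.2,"s9c")
```

```text
t 24.93 tcp [0.5616 0.085  0.0733] yaw 1.69 zt [ 0.0125  0.0665 -0.9977] F [ 0.46  0.98 -0.27] w 0.00044813694103696555 -> slide [-0.0018 -0.0302 -0.0007] spin -0.002
```

View pics/s9c.png

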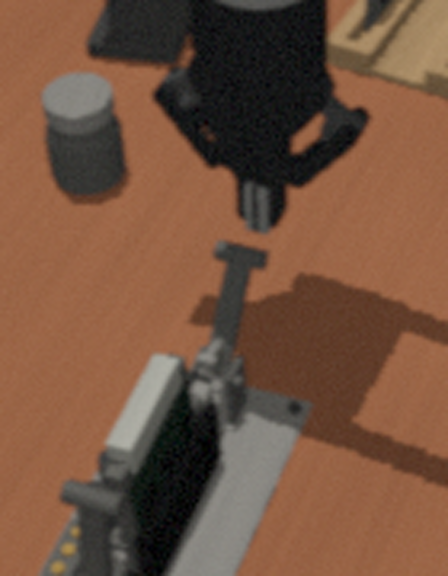

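Emit:
jog_arm --motion '[{"fingers": -1, "slide": [-0.0015, -0.006, 0.0], "spin": 0}, {"fingers": -1, "slide": [-0.002, -0.011, 0.0], "spin": 0}, {"fingers": -1, "slide": [-0.002, -0.015, 0.0], "spin": 0}, {"fingers": -1, "slide": [-0.002, -0.018, 0.0], "spin": 0}, {"fingers": -1, "slide": [-0.002, -0.021, 0.0], "spin": 0}, {"fingers": -1, "slide": [-0.002, -0.024, 0.0], "spin": 0}, {"fingers": -1, "slide": [-0.002, -0.027, -0.001], "spin": 0}]'

```text
t: 25.85
tcp_pos: [0.5591, 0.1092, 0.0764]
tcp_rot: [0.999, 0.015, 0.007, -0.031]
wrist_force: [-1.3, -9.4, 3.7]
gripper_width: 0.0003
```

Emit:
jog_arm --motion '[{"fingers": -1, "slide": [0, -0.003, 0], "spin": 0}, {"fingers": -1, "slide": [0, -0.006, -0.001], "spin": 0}, {"fingers": -1, "slide": [0, -0.009, -0.002], "spin": 0}, {"fingers": -1, "slide": [0, -0.012, -0.003], "spin": 0}, {"fingers": -1, "slide": [0, -0.015, -0.004], "spin": 0}]'

```text
t: 26.48
tcp_pos: [0.5601, 0.1206, 0.0828]
tcp_rot: [0.999, 0.015, 0.008, -0.028]
wrist_force: [-1.2, -9.2, 6.1]
gripper_width: 0.0001
```

Emit:
jog_arm --motion '[{"fingers": -1, "slide": [0, -0.003, 0.001], "spin": 0}, {"fingers": -1, "slide": [0, -0.006, 0.001], "spin": 0}, {"fingers": -1, "slide": [0, -0.009, 0], "spin": 0}, {"fingers": -1, "slide": [0, -0.012, 0], "spin": 0}, {"fingers": -1, "slide": [0, -0.015, -0.001], "spin": 0}]'

```text
t: 27.1
tcp_pos: [0.5611, 0.1332, 0.0858]
tcp_rot: [1.0, 0.015, 0.01, -0.026]
wrist_force: [0.0, -6.9, 4.7]
gripper_width: 0.0001
```

Emit:
jog_arm --motion '[{"fingers": -1, "slide": [0, -0.003, 0], "spin": 0}, {"fingers": -1, "slide": [-0.0005, -0.006, -0.001], "spin": 0}, {"fingers": -1, "slide": [-0.001, -0.009, -0.002], "spin": 0}, {"fingers": -1, "slide": [-0.001, -0.012, -0.003], "spin": 0}, {"fingers": -1, "slide": [-0.001, -0.015, -0.004], "spin": 0}]'

```text
t: 27.72
tcp_pos: [0.5602, 0.147, 0.0905]
tcp_rot: [1.0, 0.015, 0.01, -0.025]
wrist_force: [2.2, -4.9, -2.4]
gripper_width: 0.0004
```

Emit:
jog_arm --motion '[{"fingers": -1, "slide": [0, -0.002, -0.001], "spin": 0}, {"fingers": -1, "slide": [0, -0.004, -0.002], "spin": 0}, {"fingers": -1, "slide": [0, -0.006, -0.003], "spin": 0}]'

```text
t: 28.1
tcp_pos: [0.5592, 0.1526, 0.0931]
tcp_rot: [1.0, 0.015, 0.009, -0.024]
wrist_force: [0.1, -5.7, -2.9]
gripper_width: 0.0004
```

Emit:
jog_arm --motion '[{"fingers": -1, "slide": [0, -0.0015, -0.001], "spin": 0}, {"fingers": -1, "slide": [0, -0.003, -0.002], "spin": 0}, {"fingers": -1, "slide": [0, -0.0045, -0.003], "spin": 0}]'

```text
t: 28.48
tcp_pos: [0.5582, 0.1567, 0.0958]
tcp_rot: [1.0, 0.015, 0.008, -0.024]
wrist_force: [0.3, -5.1, -4.0]
gripper_width: 0.0003
```

Now in the possible seating range (θ≈0.15), so I'll take small steps.

Emit:
jog_arm --motion '[{"fingers": -1, "slide": [0, -0.001, 0], "spin": 0}, {"fingers": -1, "slide": [0, -0.002, -0.0005], "spin": 0}]'

```text
t: 28.72
tcp_pos: [0.5579, 0.1584, 0.0962]
tcp_rot: [1.0, 0.015, 0.008, -0.024]
wrist_force: [0.4, -6.3, -4.2]
gripper_width: 0.0
```

Emit:
jog_arm --motion '[{"fingers": -1, "slide": [0, -0.001, 0], "spin": 0}, {"fingers": -1, "slide": [0, -0.002, -0.0005], "spin": 0}]'

```text
t: 28.98
tcp_pos: [0.5577, 0.1601, 0.0966]
tcp_rot: [1.0, 0.015, 0.008, -0.023]
wrist_force: [1.8, -5.8, -4.3]
gripper_width: -0.0001
```

Emit:
jog_arm --motion '[{"fingers": -1, "slide": [0, -0.001, 0], "spin": 0}, {"fingers": -1, "slide": [0, -0.002, 0], "spin": 0}]'

```text
t: 29.22
tcp_pos: [0.5576, 0.1617, 0.0967]
tcp_rot: [1.0, 0.016, 0.008, -0.023]
wrist_force: [0.6, -6.3, -3.7]
gripper_width: 0.0002
```

Emit:
jog_arm --motion '[{"fingers": -1, "slide": [0, -0.001, 0], "spin": 0}, {"fingers": -1, "slide": [0, -0.002, 0], "spin": 0}]'

```text
t: 29.48
tcp_pos: [0.5575, 0.1633, 0.0967]
tcp_rot: [1.0, 0.016, 0.008, -0.022]
wrist_force: [1.9, -6.3, -3.5]
gripper_width: -0.0002
```

Emit:
jog_arm --motion '[{"fingers": -1, "slide": [0, -0.001, 0], "spin": 0}, {"fingers": -1, "slide": [0, -0.002, 0], "spin": 0}]'

```text
t: 29.72
tcp_pos: [0.5574, 0.1648, 0.0966]
tcp_rot: [1.0, 0.016, 0.008, -0.022]
wrist_force: [2.9, -5.9, -3.2]
gripper_width: -0.0003
```

Emit:
jog_arm --motion '[{"fingers": -1, "slide": [0, -0.001, 0], "spin": 0}, {"fingers": -1, "slide": [0, -0.002, 0], "spin": 0}]'

```text
t: 29.98
tcp_pos: [0.5574, 0.1662, 0.0965]
tcp_rot: [1.0, 0.016, 0.008, -0.021]
wrist_force: [1.9, -6.5, -3.8]
gripper_width: -0.0003
```

Emit:
jog_arm --motion '[{"fingers": -1, "slide": [0, -0.001, 0], "spin": 0}, {"fingers": -1, "slide": [0, -0.002, 0], "spin": 0}]'

```text
t: 30.22
tcp_pos: [0.5574, 0.1674, 0.0964]
tcp_rot: [1.0, 0.016, 0.008, -0.02]
wrist_force: [1.8, -6.9, -4.3]
gripper_width: -0.0
```

Emit:
jog_arm --motion '[{"fingers": -1, "slide": [0, -0.001, 0], "spin": 0}, {"fingers": -1, "slide": [0, -0.002, 0], "spin": 0}]'

```text
t: 30.48
tcp_pos: [0.5573, 0.1686, 0.0963]
tcp_rot: [1.0, 0.016, 0.008, -0.019]
wrist_force: [2.7, -7.8, -3.8]
gripper_width: 0.0001
```

Emit:
jog_arm --motion '[{"fingers": -1, "slide": [0, -0.001, 0], "spin": 0}, {"fingers": -1, "slide": [0, -0.002, 0], "spin": 0}]'

```text
t: 30.72
tcp_pos: [0.5573, 0.1696, 0.0962]
tcp_rot: [1.0, 0.016, 0.008, -0.018]
wrist_force: [2.3, -6.9, -4.2]
gripper_width: -0.0001
```

Emit:
jog_arm --motion '[{"fingers": -1, "slide": [0, -0.001, 0], "spin": 0}, {"fingers": -1, "slide": [0, -0.002, 0], "spin": 0}]'

```text
t: 30.98
tcp_pos: [0.5572, 0.1705, 0.0961]
tcp_rot: [1.0, 0.016, 0.008, -0.017]
wrist_force: [2.0, -7.9, -4.2]
gripper_width: 0.0002
```

Emit:
jog_arm --motion '[{"fingers": -1, "slide": [0, -0.001, 0], "spin": 0}, {"fingers": -1, "slide": [0, -0.002, 0], "spin": 0}]'

```text
t: 31.22
tcp_pos: [0.5572, 0.1714, 0.096]
tcp_rot: [1.0, 0.016, 0.008, -0.016]
wrist_force: [2.3, -6.8, -3.8]
gripper_width: -0.0001
```

Emit:
jog_arm --motion '[{"fingers": -1, "slide": [0, -0.001, 0], "spin": 0}, {"fingers": -1, "slide": [0, -0.002, 0], "spin": 0}]'

```text
t: 31.48
tcp_pos: [0.5572, 0.1723, 0.0959]
tcp_rot: [1.0, 0.016, 0.008, -0.015]
wrist_force: [2.2, -8.0, -4.3]
gripper_width: 0.0001
```

Emit:
jog_arm --motion '[{"fingers": -1, "slide": [0, -0.001, 0], "spin": 0}, {"fingers": -1, "slide": [0, -0.002, 0], "spin": 0}]'

```text
t: 31.72
tcp_pos: [0.5572, 0.1731, 0.0958]
tcp_rot: [1.0, 0.016, 0.008, -0.014]
wrist_force: [2.7, -8.3, -4.3]
gripper_width: -0.0002
```

Emit:
jog_arm --motion '[{"fingers": -1, "slide": [0, -0.001, 0], "spin": 0}, {"fingers": -1, "slide": [0, -0.002, 0], "spin": 0}]'

```text
t: 31.98
tcp_pos: [0.5571, 0.1739, 0.0957]
tcp_rot: [1.0, 0.017, 0.007, -0.012]
wrist_force: [2.8, -8.4, -3.9]
gripper_width: 0.0002
```

Emit:
jog_arm --motion '[{"fingers": -1, "slide": [0, -0.001, 0], "spin": 0}, {"fingers": -1, "slide": [0, -0.002, 0], "spin": 0}]'

```text
t: 32.22
tcp_pos: [0.5571, 0.1746, 0.0955]
tcp_rot: [1.0, 0.017, 0.007, -0.011]
wrist_force: [2.2, -8.4, -3.4]
gripper_width: 0.0002
```

Emit:
jog_arm --motion '[{"fingers": -1, "slide": [0, -0.001, 0], "spin": 0}, {"fingers": -1, "slide": [0, -0.002, 0], "spin": 0}, {"fingers": -1, "slide": [0, -0.0025, 0], "spin": 0}]'

```text
t: 32.6
tcp_pos: [0.5571, 0.1752, 0.0954]
tcp_rot: [1.0, 0.017, 0.007, -0.009]
wrist_force: [2.2, -9.3, -2.7]
gripper_width: -0.0
```

Emit:
jog_arm --motion '[{"fingers": -1, "slide": [0, -0.001, 0], "spin": 0}, {"fingers": -1, "slide": [0, -0.002, 0], "spin": 0}, {"fingers": -1, "slide": [0, -0.0025, 0], "spin": 0}]'

```text
t: 32.98
tcp_pos: [0.5571, 0.1755, 0.0954]
tcp_rot: [1.0, 0.017, 0.007, -0.007]
wrist_force: [2.0, -10.7, -2.2]
gripper_width: 0.0005
```

Emit:
jog_arm --motion '[{"fingers": -1, "slide": [0, -0.002, 0], "spin": 0}, {"fingers": -1, "slide": [0, -0.0027, 0], "spin": 0}, {"fingers": -1, "slide": [0, -0.0033, 0], "spin": 0}]'

```text
t: 33.35
tcp_pos: [0.5571, 0.1759, 0.0954]
tcp_rot: [1.0, 0.017, 0.007, -0.004]
wrist_force: [1.7, -12.5, -2.6]
gripper_width: -0.0002
```

Emit:
jog_arm --motion '[{"fingers": -1, "slide": [0, -0.0025, 0], "spin": 0}, {"fingers": -1, "slide": [0, -0.0035, 0], "spin": 0}, {"fingers": -1, "slide": [0, -0.004, 0], "spin": 0}]'

```text
t: 33.72
tcp_pos: [0.5571, 0.1763, 0.0954]
tcp_rot: [1.0, 0.018, 0.007, -0.001]
wrist_force: [0.6, -14.5, -2.0]
gripper_width: 0.0
```

Solid: the force is climbing with almost no movement. I'll hold around 15–17 N.

Emit:
jog_arm --motion '[{"fingers": -1, "slide": [0, -0.004, 0], "spin": 0}, {"fingers": -1, "slide": [0, -0.0045, 0], "spin": 0}, {"fingers": -1, "slide": [0, -0.0045, 0], "spin": 0}]'

```text
t: 34.1
tcp_pos: [0.5571, 0.1766, 0.0954]
tcp_rot: [1.0, 0.018, 0.006, 0.003]
wrist_force: [1.2, -15.6, -1.7]
gripper_width: 0.0001
```

Emit:
jog_arm --motion '[{"fingers": -1, "slide": [0, -0.0045, 0], "spin": 0}, {"fingers": -1, "slide": [0, -0.0047, 0], "spin": 0}, {"fingers": -1, "slide": [0, -0.0047, 0], "spin": 0}, {"fingers": -1, "slide": [0, -0.0047, 0], "spin": 0}]'

```text
t: 34.6
tcp_pos: [0.5571, 0.1767, 0.0955]
tcp_rot: [1.0, 0.018, 0.006, 0.007]
wrist_force: [0.5, -16.3, -1.4]
gripper_width: 0.0001
```

Emit:
jog_arm --motion '[{"fingers": -1, "slide": [0, -0.0048, 0], "spin": 0}, {"fingers": -1, "slide": [0, -0.0049, 0], "spin": 0}, {"fingers": -1, "slide": [0, -0.0049, 0], "spin": 0}, {"fingers": -1, "slide": [0, -0.0049, 0], "spin": 0}]'

```text
t: 35.1
tcp_pos: [0.5571, 0.1768, 0.0955]
tcp_rot: [1.0, 0.018, 0.005, 0.012]
wrist_force: [0.8, -17.3, -0.1]
gripper_width: -0.0003
```

Emit:
jog_arm --motion '[{"fingers": -1, "slide": [0, 0.001, 0], "spin": 0}, {"fingers": -1, "slide": [0, 0.006, 0], "spin": 0}, {"fingers": -1, "slide": [0, 0.02, 0], "spin": 0}, {"fingers": -1, "slide": [0, 0.035, -0.02], "spin": 0}, {"fingers": -1, "slide": [0, 0.05, -0.07], "spin": 0}, {"fingers": -1, "slide": [0, 0.09, -0.11], "spin": 0}, {"fingers": -1, "slide": [0, 0.15, -0.11], "spin": 0}, {"fingers": -1, "slide": [0, 0.15, -0.11], "spin": 0}]'

```text
t: 36.1
tcp_pos: [0.5625, 0.0253, 0.212]
tcp_rot: [1.0, 0.015, 0.007, 0.012]
wrist_force: [-0.1, 0.1, -0.4]
gripper_width: -0.0002
```

Run:
```python
from ov import *
S=np.array([.5546,.2495,0])
snap("top","t10");snap("side","s10");go(.5,.1,.2,1.8)
b=[tipbox(.0,1),tipbox(-.1,-1)]
overlay("t10","top",150,205,280,270,6,"o15",[(b,S,1.8,(0,255,0))])
crop("s10",180,265,310,425,3.7,"o16")
overlay("s10","side",180,265,310,425,3.7,"o17",[(b,S,1.8,(0,255,0)),(MOD,S+[0,0,.011],1.8,(0,255,255))])
```

```text
t 36.2 tcp [0.5615 0.0288 0.2102] yaw 1.97 zt [ 0.0123 -0.0225 -0.9997] F [-0.49  0.27 -0.39] w -0.00020844645713553664 -> slide [-0.0591 -0.0735  0.0079] spin 0.003
```

View pics/o15.png

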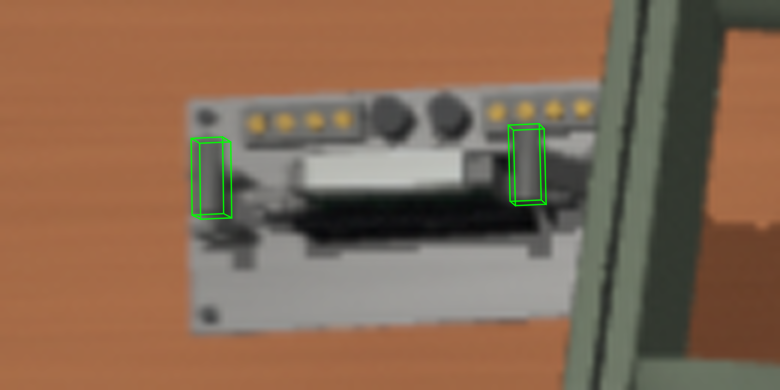

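View pics/o16.png

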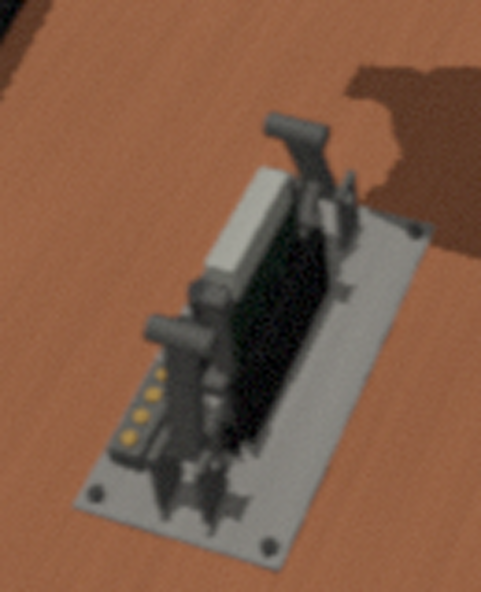

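View pics/o17.png

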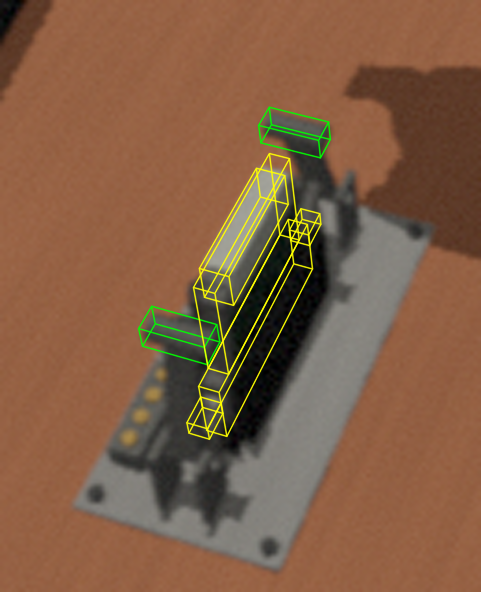

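View pics/t10.png

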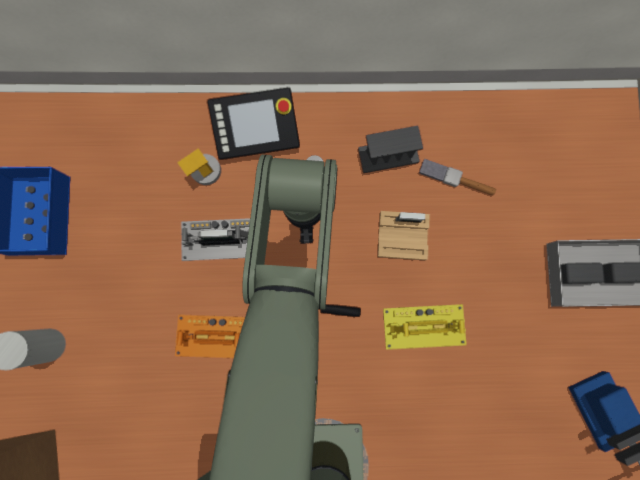

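Run:
```python
from station import sign_off
print(sign_off())
```

```text
the job is handed in; nothing more can be done
None
```

The long module is in the black socket, both levers are in, and I handed the job in at 36 s with the arm clear of everything.

- **Module:** I lifted it straight out of the stand, lowered it into the slot with both levers still out, felt the spring strips take its weight, and let go.
- **+y lever:** it came up solid at about 0.0 rad. I held 14.6–17.1 N at the readings for about 1 s.
- **−y lever:** it came up solid at about −0.1 rad. I held 14.5–17.3 N for about 1.4 s. The highest push I read on either lever was 17.3 N, below the 23 N limit. Forces are only read at the end of each move.

**What went wrong:** on the first push of the +y lever the fingertip rode up onto the cross-bar. Vertical force reached 12.5 N, about 16.5 N in total. I backed off, went lower and pushed again cleanly.

**Last checks:**
- The closing pictures show both levers still in, and the +y lever did not move while I pressed the other one.
- The module stands level between the levers. It had leaned toward +y after the first lever was pressed and came back after the second.
- The spare is still in the stand. The bystanders I could see in the last top picture have not moved; the arm hid the jar and part of the screwdriver.
- I judged that each lug is on its pad only from the force climbing with almost no movement. The pictures do not show the lug depth precisely.

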